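Clear the flask press, then clamp a denture flask in it

TASK

Somebody left a plaster cast standing in the flask press. First take it out and stand it upright in the empty steel dish on the side table to the right; then put the brass flask lengthwise on the bed of the press, lid up, push it fully home against the two stop pins at the back, and turn the bar on top clockwise (seen from above) until the flask is clamped tight. Do not tip the cast or the flask over, and leave the jar, the bowl, the spatula and the wax block where they are.

Things in the scene. Friction and masses are not known exactly. Their poses are not given: they have to be found in the camera images.
- flask_press: grey bench press for denture flasks, bolted down. Origin on its middle line at the worktop; -x is its open front, x its back, z up. Steel bed 90 mm wide, top 16 mm above the origin, from x = -120 to +60 mm. Two columns (19 mm thick) at x = 0, y = +-70 mm.
- crosshead (a point): middle of the underside of the crosshead, 104 mm above the press's origin; it is 52 mm deep (x), 172 mm wide (y), 28 mm high, its nuts and boss reach 46 mm above this point. It and the bar above overhang the bed: a hand coming straight down cannot get under it; come in from the front, tilted.
- stop_pins (a point): half-way between the two upright stop pins at the back of the bed (10 mm thick, 24 mm above the bed, 20 mm to either side of this point, which lies on the bed 45 mm behind press_seat). They catch the flask's round end, centre it and stop it.
- press_seat (a point): point on the bed under the middle of the platen; the middle of the flask's underside belongs here. Axes as the press.
- press_screw (a joint): screw, rad: 0 = platen up, grows clockwise from above (to 6.2), 3.18 mm down per rad; at 0 the platen (disc 64 mm wide) is 63 mm above the bed, 9 mm over a flask. Starts at 0 to 1. Turns against an even friction of about 0.2 N m and stays where left; once the platen bears on the flask the torque rises in some tenths of a rad: by 0.45 N m it is tight.
- bar_center (a point): middle of the straight steel bar across the top of the screw: 16 mm thick, 116 mm long along this point's y axis, a black ball (23 mm) at each end. It turns and sinks with the screw; 168 mm above the bed at joint 0. Below it a spindle 14 mm thick; the crosshead's boss (38 mm wide) lies 41 mm below it at joint 0.
- cast_center (a point): white plaster dental cast with teeth up, standing on the bed under the front of the crosshead; 57 mm (its x) by 68 mm (its y) by 30 mm high. Point at its middle, 15 mm above its underside. The straight base is 16 mm high: flat back at x = +28 mm, blunt front at x = -28 mm; it is gripped across x. In the press its x axis points across the press, so that the 57 mm lie sideways. 0.12 kg.
- dish_floor (a point): empty round steel dish on the side table, right of the press; 155 mm wide, 19 mm high, flat inside over 115 mm; point at the middle of its inner floor (2 mm above its underside). It stands loose.
- flask_center (a point): closed brass denture flask, 92 mm long (x) by 62 mm wide (y) by 54 mm high, lid with two bolts on top; long sides flat over the middle 30 mm only, ends round (radius 31 mm). Point at its middle, 27 mm above its underside; z up through the lid. About 0.5 kg. Stands on the mat at the left.
- grease_jar_center (a point): white lidded jar, 62 mm wide, 45 mm high; leave alone. Point half-way up.
- bowl_center (a point): green rubber mixing bowl, 115 mm wide, 64 mm high; leave alone. Point half-way up.
- spatula_center (a point): plaster spatula, 177 mm long, lying; leave alone. Point at its middle.
- wax_center (a point): yellow wax block 62 x 30 x 19 mm on the side table; leave alone. Point at its middle.
Mind the look-alikes: they are no part of the job. There is more than one size of the part that bears flask_center; the job needs the larger.

How it is judged:
On the way, in this order (a step that is already met when the one before it is completed fails the run):
1. the cast stands upright in the steel dish, let go (horizontal distance between cast_center and dish_floor below 0.045 m and angle between cast_center's own z axis and vertical below 0.15 rad and z of cast_center in the frame of dish_floor below 0.02 m and contact force between the fingers and cast below 0.2 N), for 0.2 s.
2. the flask lies on the press bed, lid up, lengthwise and home against the stop pins (x of flask_center in the frame of press_seat between -0.006 and 0.006 m and y of flask_center in the frame of press_seat between -0.007 and 0.007 m and z of flask_center in the frame of press_seat below 0.031 m and angle between flask_center's own z axis and vertical below 0.1 rad and angle between the x axis of flask_center and the x axis of press_seat, either way round below 0.25 rad), for 0.2 s.
At the end, for the whole second after the job is handed in: Cast upright in the dish within 45 mm of its middle; flask flat on the bed, lid up, within 6 mm (fore-aft) and 7 mm (sideways) of its place under the platen, lengthwise within 14 degrees, pressed by the platen with more than 25 N; all at rest and let go (all of step 2 and horizontal distance between cast_center and dish_floor below 0.045 m and angle between cast_center's own z axis and vertical below 0.15 rad and z of cast_center in the frame of dish_floor below 0.02 m and contact force between flask and press_platen above 25 N and linear speed of each of cast, flask below 0.02 m/s); the robot touches nothing.
It fails at once if the cast is tipped over (angle between cast_center's own z axis and vertical above 0.7 rad).
It fails at once if the flask is tipped over (angle between flask_center's own z axis and vertical above 0.7 rad).
It fails at once if the jar, bowl, spatula or wax block is shoved more than 30 mm (distance of any of grease_jar_center, bowl_center, spatula_center, wax_center from where it was at the start of the episode above 0.03 m).
It also fails if it takes over 72 s, if anything falls off the work surface, if the arm or the gripper's body presses on something with over 40 N, if the wrist force passes 120 N, or if a joint passes its speed limit or range.

ROBOT

A 6-joint arm with a two-finger parallel gripper is mounted at the origin on a cart in front of the work surface, level with it; the furniture and walls round the work are solid. World frame = base frame: x ahead of the robot, y to its left, z up, the work surface at z = 0. Lengths are in m, angles in rad, forces in N, time in s.
With the tool pointing down it reaches from about 0.35 to 0.775 m from the base axis. Payload 7.3 kg.
Tool frame: the origin (TCP) lies at the very end of the fingers, on their centre line; the grasp point (between the pads) lies 19 mm behind it; z points along the fingers, y is the line along which they close (so a half turn about z gives the same grasp; the last joint's range is limited). The gripper opens to 92 mm and grips with 3 to 60 N. Pads are 19 mm wide; open, the fingers measure 130 mm over their backs; the gripper's body (75 mm by 190 mm) begins 47 mm behind the grasp point.
Start: joints at [1.054, 0.342, 1.524, -0, 1.275, -0.146], TCP at [0.19, 0.489, 0.202] pointing down, gripper open.
Joint ranges: [-2.53, 2.53], [-0.77, 2.02], [0.04, 2.7], [-1, 4.14], [0.28, 2.66], [-3.11, 3.11]. Speed limits (rad/s): [2.57, 2.57, 3.14, 3.14, 3.14, 3.14].

INTERFACE

Orientations are given as [roll, pitch, yaw] about the fixed x, y, z axes, in that order (R = Rz(yaw) Ry(pitch) Rx(roll)).
In Python, from cell import robot gives the robot as it stands.
- The arm moves only by the tool apply_moves, never from a script. Its argument "motion" is text: rows parted by semicolons, each of 7 numbers parted by spaces: the opening in per cent of the stroke, from 0 (shut) to 100 (fully open), then the shift along the tool's x, y, z in cm, then the turn, a rotation vector about the tool's x, y, z in rad. A call has 1 to 20 rows; each row shifts and turns the commanded pose from where the row before left it, along the tool's axes as they then stand; what a row does not reach is not made up. A row lasts 1/8 s, in which the tool goes at most 62.5 mm and 10.7 degrees, less where a joint would pass 70% of its speed; a pose out of reach is approached as far as the arm can. A call with a gripper value outside its range is refused whole. The fingers move at their own pace and stop on an object; "force" is the grip in N (left out, the last holds). Time passes only in rows, so rows that do not move let the fingers close. It gives the time, the measured TCP pose, the force, the opening and the grip force at its end, in the units of the state.
- robot.observe(): the state, without advancing time (a new reading comes with each control period).
- robot.read_camera(name): name is "side" or "top" or "wrist"; returns a dict with "img" (480x640x3 uint8, red, green, blue), "fovy" (degrees; the focal length in pixels is half the picture's height over the tangent of half this angle, whatever the lens; pixels are square), "cx", "cy" (the principal point, pixels), "R" (3x3) and "t" (3): a world point X has camera coordinates R X + t; the wrist camera has in their place "hand_eye" (4x4, takes a point from camera to tool coordinates, whose origin is the TCP and whose axes are the flange's). Camera axes: x right, y down, z forward; pixel columns grow to the right and rows downward; lengths in m; the calibration is good to about 2 mm. A picture is of the moment at which its call begins: read the wrist's pose just before it. There is no depth.
- robot.hand_in(): hands the job in; it is judged then, once.
Trained networks look in a picture, given as the dict that the camera call returned (one of the last four; its "shot" number tells which), for a name from the list of things; names that differ only in an ending like _2 or _b are one class to them, and where a whole thing is asked for, a point or a joint stands for the part that bears it (a point fixed in the world has none). Each returns a list of dicts, best first, with "score" (0 to 1); they miss things now and then, are a little off and sometimes report something else, mostly with a low value. They report only what shows in the picture. A call takes as long as a camera call. They do not tell look-alikes from the thing itself.
- robot.search_frame(target, picture): "centre" ([x, y, z] in m, in world coordinates, good to about 4 mm: the middle of the surface that is visible of it).
- robot.trace(target, picture): "pixels" (480x640 bool, what is visible of it).
The state is a dict: "time": time; "qpos": joint angles; "qvel": joint speeds; "joint_efforts": joint torques, N m; "tool_pos": TCP position; "tool_rot": TCP orientation; "contact_force": force on the tool from outside, world axes, zero at the start; "torque": the same for the moment, N m; "opening": finger opening in m; "grip_force": force on a finger pad.
Only numpy, scipy, OpenCV 4.12 (cv2) and the standard library are available. Lean on these libraries where they do the work, as an engineer would, in place of code of your own. Each camera call takes 0.05 s, during which the arm holds its last target. There are 200 camera calls.

## Working session

There is one attempt and no reset: what is moved stays moved. The work goes in short steps, Python scripts to look and compute and a tool call to move; the robot and the scene stay as the last step left them, time stands still between calls to the robot, and variables do not carry over. Pictures are saved under pics/ and viewed, at most 10 in all, crops included, and the job is handed in when it is done.

Besides the shell and the picture viewer there is one more tool, called after "Request:" by a JSON object that holds its "api" and its "payload". apply_moves: Moves the arm, as the interface text tells. Its arguments: {"type":"object","properties":{"motion":{"type":"string"},"force":{"type":"number"}},"required":["motion"]}

```bash
ls; mkdir -p pics; cat > h.py <<'E'
import numpy as np, cv2
from cell import robot
from scipy.spatial.transform import Rotation as Ro
def save(p,n): cv2.imwrite('pics/'+n+'.png',cv2.cvtColor(p['img'],cv2.COLOR_RGB2BGR))
def f(p): return 240/np.tan(np.radians(p['fovy'])/2)
def proj(p,X):
    c=np.array(p['R'])@np.array(X)+np.array(p['t']); return f(p)*c[0]/c[2]+p['cx'],f(p)*c[1]/c[2]+p['cy']
def ray(p,u,v,z):
    R=np.array(p['R']);t=np.array(p['t']);o=-R.T@t
    d=R.T@np.array([(u-p['cx'])/f(p),(v-p['cy'])/f(p),1]); return o+d*(z-o[2])/d[2]
E
python3 - <<'E'
from h import *
s=robot.observe(); print(s['time'],s['tool_pos'],s['tool_rot'],s['opening'])
for n in ['top','side']:
    p=robot.read_camera(n); save(p,n)
    R=np.array(p['R']);print(n,p['fovy'],-R.T@np.array(p['t']))
    for k in ['flask_press','cast_center','dish_floor','flask_center','bar_center','grease_jar_center','bowl_center','spatula_center','wax_center']:
        try:
            for r in robot.search_frame(k,p)[:4]:
                print(n,k,round(r['score'],2),np.round(r['centre'],3),np.round(proj(p,r['centre'])))
        except Exception as e: print(k,e)
E
```

```text
pics
0.0 [0.1900155  0.48894438 0.20145668] [-3.14010836e+00 -2.18040146e-04  2.77073842e+00] 0.09204423576568958
top 55.31999732463746 [0.23807269 0.03660705 1.30127279]
top flask_press 0.87 [0.499 0.1   0.089] [301. 228.]
top cast_center 0.76 [0.476 0.103 0.036] [300. 240.]
top cast_center 0.6 [ 0.61  -0.219  0.   ] [411. 198.]
top dish_floor 0.75 [ 0.608 -0.219  0.   ] [411. 198.]
top flask_center 0.81 [0.452 0.382 0.06 ] [199. 247.]
top flask_center 0.78 [0.313 0.44  0.034] [177. 299.]
top bar_center 0.63 [0.517 0.117 0.192] [292. 212.]
top grease_jar_center 0.68 [0.597 0.332 0.049] [220. 197.]
top grease_jar_center 0.45 [0.493 0.103 0.084] [300. 231.]
top bowl_center 0.86 [0.636 0.496 0.033] [165. 186.]
top spatula_center 0.68 [0.343 0.29  0.004] [234. 289.]
top spatula_center 0.32 [0.639 0.496 0.036] [164. 185.]
top wax_center 0.55 [ 0.595 -0.394  0.018] [473. 201.]
top wax_center 0.32 [0.34  0.286 0.008] [235. 290.]
side 51.21422671678518 [-0.04213924 -0.43478735  1.13126914]
side flask_press 0.78 [0.508 0.098 0.024] [324. 246.]
side cast_center 0.57 [0.477 0.101 0.033] [315. 251.]
side cast_center 0.47 [0.505 0.096 0.02 ] [324. 248.]
side flask_center 0.91 [0.312 0.441 0.039] [187. 212.]
side flask_center 0.6 [0.446 0.376 0.056] [239. 195.]
side flask_center 0.26 [0.508 0.098 0.028] [324. 245.]
side bar_center 0.95 [0.518 0.113 0.197] [323. 200.]
side grease_jar_center 0.57 [0.597 0.322 0.05 ] [291. 178.]
side bowl_center 0.92 [0.643 0.504 0.048] [262. 140.]
side bowl_center 0.73 [ 0.593 -0.401  0.017] [498. 350.]
side bowl_center 0.57 [0.481 0.098 0.037] [317. 249.]
side spatula_center 0.56 [0.335 0.284 0.006] [231. 247.]
side wax_center 0.59 [ 0.593 -0.401  0.015] [498. 351.]
```

```bash
cd pics; python3 -c "
import cv2,numpy as np
t=cv2.imread('top.png');s=cv2.imread('side.png')
cv2.imwrite('a.png',cv2.resize(t[140:380,130:530],(800,480),interpolation=cv2.INTER_CUBIC))
cv2.imwrite('b.png',cv2.resize(s[110:390,150:550],(800,560),interpolation=cv2.INTER_CUBIC))"
```

```text
(no output)
```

View pics/a.png

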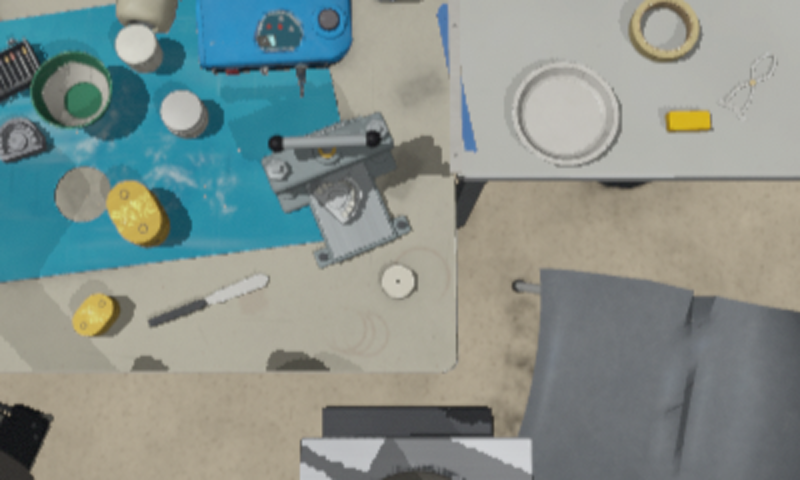

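View pics/b.png

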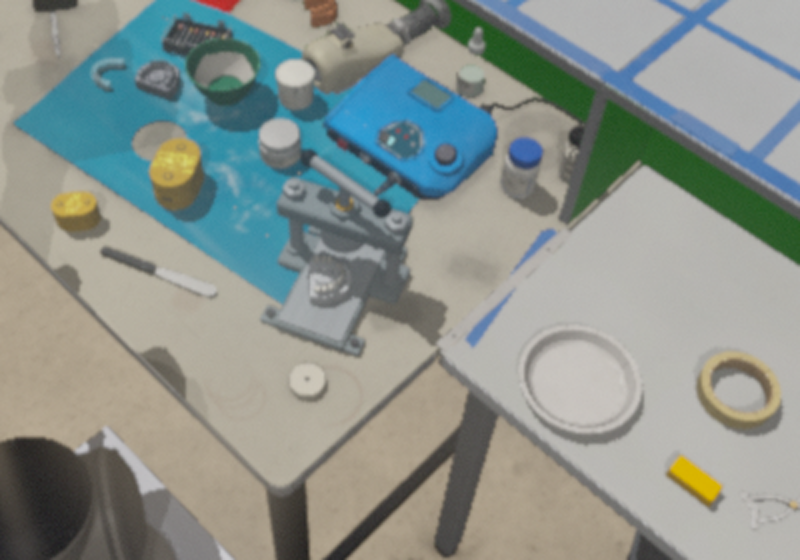

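The top view shows the larger flask at (138,212), the cast in the press at about (340,200), and the dish at (566,112). The press is yawed by about 0.33 rad and the bar lies across it. I'll zoom in on the press next.

```bash
python3 -c "
import cv2,numpy as np
t=cv2.imread('pics/top.png')[190:280,250:350];s=cv2.imread('pics/side.png')[180:290,265:365]
z=lambda a:cv2.resize(a,(400,a.shape[0]*4),interpolation=cv2.INTER_CUBIC)
a,b=z(t),z(s); c=np.zeros((440,800,3),np.uint8); c[:360,:400]=a; c[:,400:]=b; cv2.imwrite('pics/c.png',c)"
```

```text
(no output)
```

View pics/c.png

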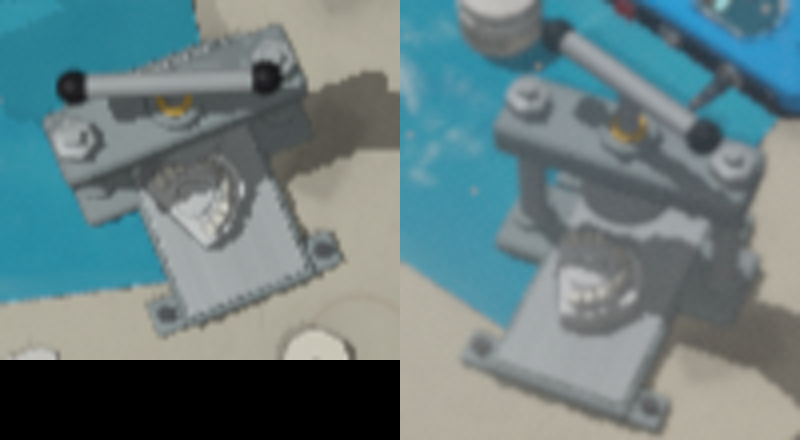

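```bash
cat >> h.py <<'E'
def tri(ps,uvs):
    A=[];b=[]
    for p,(u,v) in zip(ps,uvs):
        R=np.array(p['R']);t=np.array(p['t']);o=-R.T@t
        d=R.T@np.array([(u-p['cx'])/f(p),(v-p['cy'])/f(p),1]);d/=np.linalg.norm(d)
        P=np.eye(3)-np.outer(d,d);A.append(P);b.append(P@o)
    return np.linalg.lstsq(np.vstack(A),np.hstack(b),rcond=None)[0]
def target(psi,th):
    "tool rotation: y along press-y (psi), z tilted th from down towards +x(psi)"
    return Ro.from_matrix(Ro.from_euler('z',psi).as_matrix()@np.array([[-np.cos(th),0,np.sin(th)],[0,1,0],[-np.sin(th),0,-np.cos(th)]]))
def go(pos,psi,th):
    "print turn (rad) then shift in final tool axes (cm)"
    s=robot.observe(); R0=Ro.from_euler('xyz',s['tool_rot']); R1=target(psi,th)
    dz=(R0.inv()*R1).as_rotvec()
    print('t',round(s['time'],2),'pos',np.round(s['tool_pos'],4),'turn',np.round(dz,3),'shift before',np.round(100*R0.inv().apply(np.array(pos)-s['tool_pos']),2),'shift after',np.round(100*R1.inv().apply(np.array(pos)-s['tool_pos']),2))
E
python3 - <<'E'
from h import *
t=robot.read_camera('top');s=robot.read_camera('side')
P={}
for k,a,b in [('nutL',(269.2,224.5),(297,204.2)),('nutR',(318.7,204.5),(348.7,220)),('ballL',(268,211.7),(304.2,189.2)),('ballR',(316.2,209.5),(341,213.5))]:
    P[k]=tri([t,s],[a,b]);print(k,np.round(P[k],4))
d=P['nutL']-P['nutR'];print('press len',np.linalg.norm(d),'yaw',np.arctan2(-d[0],d[1]),(P['nutL']+P['nutR'])/2)
d=P['ballL']-P['ballR'];print('bar len',np.linalg.norm(d),'yaw',np.arctan2(-d[0],d[1]),(P['ballL']+P['ballR'])/2)
print('bed corners',ray(t,296.2,269.5,.008),ray(t,328,257,.008))
m=robot.trace('flask_center',t)
for r in m[:2]:
    v,u=np.nonzero(r['pixels']);q=cv2.minAreaRect(np.float32(np.c_[u,v]));c=np.array(cv2.boxPoints(q))
    print('flask',r['score'],q,[np.round(ray(t,*x,.03)[:2],3) for x in c])
m=robot.trace('dish_floor',t)[0];v,u=np.nonzero(m['pixels']);print('dish',ray(t,(u.min()+u.max())/2,(v.min()+v.max())/2,.015))
m=robot.trace('cast_center',t)
for r in m[:2]:
    v,u=np.nonzero(r['pixels']);print('cast',r['score'],ray(t,u.mean(),v.mean(),.04),(u.min(),u.max(),v.min(),v.max()))
go([.35,.05,.2],.35,.785)
E
```

```text
nutL [0.495  0.1805 0.1425]
nutR [0.5487 0.0518 0.146 ]
ballL [0.5197 0.1793 0.1813]
ballR [0.5244 0.0574 0.1883]
press len 0.1395322941438455 yaw 0.39519532276869995 [0.52182366 0.11616278 0.144227  ]
bar len 0.12214031430696769 yaw 0.03854753391440326 [0.52205756 0.11835253 0.18482326]
bed corners [0.39665786 0.11604165 0.008     ] [0.43253195 0.02572377 0.008     ]
flask 0.83 ((178.25003051757812, 297.7500305175781), (15.55634880065918, 23.33452033996582), 45.0) [array([0.308, 0.476]), array([0.354, 0.433]), array([0.323, 0.401]), array([0.278, 0.444])]
flask 0.56 ((198.00001525878906, 247.00001525878906), (38.18376159667969, 25.45584487915039), 45.0) [array([0.47 , 0.456]), array([0.522, 0.408]), array([0.445, 0.328]), array([0.394, 0.376])]
dish [ 0.60959931 -0.2191192   0.015     ]
cast 0.62 [0.47799698 0.10441113 0.04      ] (np.int64(287), np.int64(310), np.int64(229), np.int64(252))
t 1.25 pos [0.1902 0.4894 0.2022] turn [-0.283 -0.75  -0.683] shift before [-30.81 -35.16   0.21] shift after [  0.19 -46.75   0.11]
```

Request:
{"api": "apply_moves", "payload": {"motion": "100 -3.85 -4.4 -0.5 0 0 0;100 -3.85 -4.4 -0.5 0 0 0;100 -3.85 -4.4 -0.5 0 0 0;100 -3.85 -4.4 -0.5 0 0 0;100 -3.85 -4.4 -0.5 0 0 0;100 -3.85 -4.4 -0.5 0 0 0;100 -3.85 -4.4 -0.5 0 0 0;100 -3.85 -4.4 -0.5 0 0 0;100 0 0 0 -0.047 -0.125 -0.114;100 0 0 0 -0.047 -0.125 -0.114;100 0 0 0 -0.047 -0.125 -0.114;100 0 0 0 -0.047 -0.125 -0.114;100 0 0 0 -0.047 -0.125 -0.114;100 0 0 0 -0.047 -0.125 -0.114;100 0 0 0 0 0 0;100 0 0 0 0 0 0"}}

```text
time: 3.25
tool_pos: [0.3437, 0.0515, 0.2379]
tool_rot: [3.056, 0.618, -2.963]
contact_force: [1.1, 0.6, -0.2]
opening: 0.0917
grip_force: 0.0
```

```bash
cat >> h.py <<'E'
def wrist():
    "wrist picture with world R,t added"
    s=robot.observe(); p=robot.read_camera('wrist'); T=np.eye(4)
    T[:3,:3]=Ro.from_euler('xyz',s['tool_rot']).as_matrix(); T[:3,3]=s['tool_pos']
    W=np.linalg.inv(T@np.array(p['hand_eye'])); p['R']=W[:3,:3]; p['t']=W[:3,3]; return p
E
python3 - <<'E'
from h import *
s=robot.observe(); print(s['qpos'],s['tool_rot'])
go([.35,.05,.2],.39,.785)
p=wrist(); save(p,'w1'); print(p['fovy'],-p['R'].T@p['t'])
for r in robot.search_frame('cast_center',p)[:3]: print(r['score'],r['centre'],proj(p,r['centre']))
m=robot.trace('cast_center',p)
if m: v,u=np.nonzero(m[0]['pixels']); print(m[0]['score'],u.min(),u.max(),v.min(),v.max())
E
```

```text
[-0.59739347 -0.42622706  2.32915868  0.61961627  0.92988795 -2.67505135] [ 3.05635315  0.61840988 -2.96263653]
t 3.25 pos [0.3437 0.0515 0.2379] turn [-0.052 -0.159 -0.168] shift before [ 1.71 -0.55  3.4 ] shift after [ 2.31 -0.38  3.05]
58.50561801146015 [0.18092063 0.00602996 0.34077449]
0.81 [0.4739, 0.1036, 0.0356] (np.float64(325.41064356144255), np.float64(175.34080212953842))
0.85 293 359 141 203
```

View pics/w1.png

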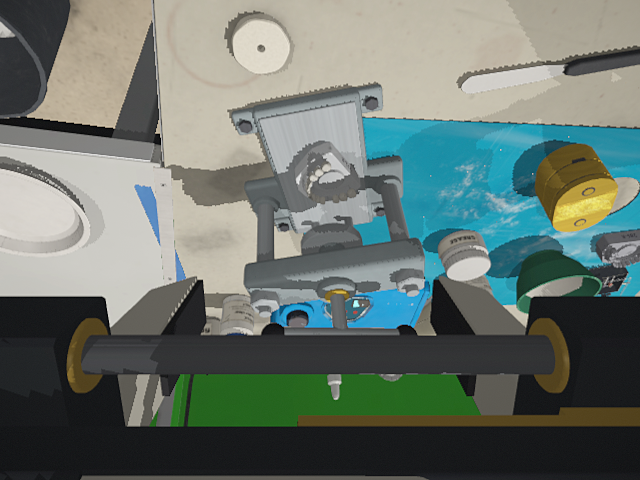

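```bash
python3 - <<'E'
from h import *
go([.429,.084,.10],.39,.6)
E
```

```text
t 3.4 pos [0.3436 0.0525 0.2377] turn [-0.033  0.026 -0.169] shift before [ 0.68  0.14 16.5 ] shift after [ 0.27 -0.33 16.5 ]
```

Request:
{"api": "apply_moves", "payload": {"motion": "100 0 0 0 -0.017 0.013 -0.085;100 0 0 0 -0.017 0.013 -0.085;100 0.1 -0.1 4.1 0 0 0;100 0.1 -0.1 4.1 0 0 0;100 0.1 -0.1 4.1 0 0 0;100 0 0 4.1 0 0 0;100 0 0 0 0 0 0;100 0 0 0 0 0 0"}}

```text
time: 4.4
tool_pos: [0.4295, 0.0901, 0.1172]
tool_rot: [-3.14, 0.577, -2.755]
contact_force: [0.4, -0.2, -0.5]
opening: 0.0918
grip_force: 0.0
```

```bash
python3 - <<'E'
from h import *
s=robot.observe(); print(np.round(s['qpos'],2))
go([.476,.103,.026],.39,.6)
p=wrist(); save(p,'w2'); 
for r in robot.search_frame('cast_center',p)[:2]: print(r['score'],r['centre'],proj(p,r['centre']))
m=robot.trace('cast_center',p)
if m: v,u=np.nonzero(m[0]['pixels']); print(m[0]['score'],u.min(),u.max(),v.min(),v.max())
u0,v0=max(0,u.min()-60),max(0,v.min()-60); c=p['img'][v0:v.max()+40,u0:u.max()+60]
k=min(800/c.shape[1],600/c.shape[0]);print('crop',u0,v0,k)
cv2.imwrite('pics/w2c.png',cv2.cvtColor(cv2.resize(c,None,fx=k,fy=k,interpolation=cv2.INTER_CUBIC),cv2.COLOR_RGB2BGR))
E
```

```text
[-0.22  0.08  2.37  1.03  0.37 -3.1 ]
t 4.4 pos [0.4295 0.0901 0.1172] turn [-0.003 -0.023 -0.003] shift before [ 0.95 -0.54 10.25] shift after [ 1.19 -0.57 10.23]
0.79 [0.4731, 0.105, 0.0384] (np.float64(314.7790974253943), np.float64(216.12928962561816))
0.76 266 359 164 253
crop 206 104 3.1746031746031744
```

View pics/w2c.png

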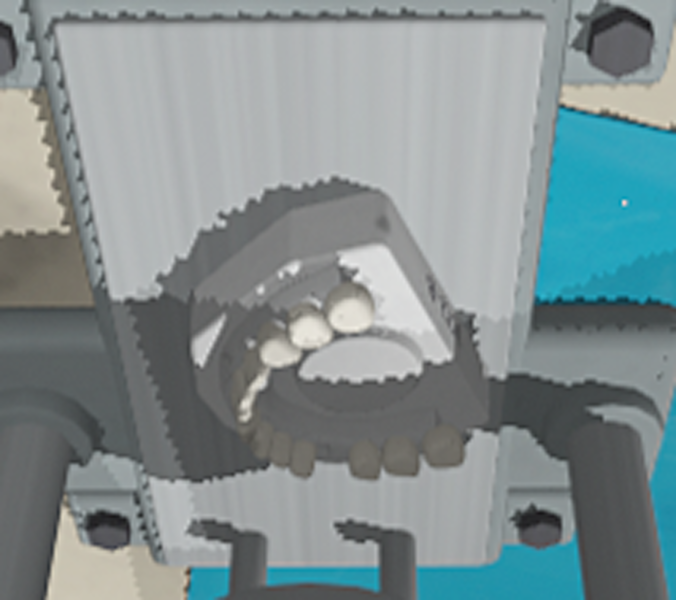

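```bash
python3 - <<'E'
from h import *
p=wrist(); O=np.array([.522,.117]); psi=.387
R=np.array([[np.cos(psi),np.sin(psi)],[-np.sin(psi),np.cos(psi)]])
for n,u,v,z in [('back front-bot',385,190,.016),('back rear-bot',490,410,.016),('bl',192,290,.016),('bl2',192,350,.016),('slant',290,205,.016),('back top f',385,245,.032),('bed R',547,18,.016),('bed L',55,22,.016),('pinL',250,535,.04),('pinR',397,532,.04),('bed R back',500,560,.016),('bed L back',158,562,.016)]:
    w=ray(p,u/3.1746+206,v/3.1746+104,z); print(n,np.round(w,4),'press',np.round(1000*R@(w[:2]-O),1))
E
```

```text
back front-bot [0.4475 0.1019 0.016 ] press [-74.7  14.1]
back rear-bot [0.5029 0.1532 0.016 ] press [-4.1 40.7]
bl [0.4903 0.0736 0.016 ] press [-45.7 -28.2]
bl2 [0.5093 0.0794 0.016 ] press [-25.9 -30.1]
slant [0.4586 0.0852 0.016 ] press [-70.7  -5.5]
back top f [0.4478 0.1018 0.032 ] press [-74.5  13.9]
bed R [0.3986 0.1131 0.016 ] press [-115.8   43. ]
bed L [0.433  0.0304 0.016 ] press [-115.1  -46.6]
pinL [0.5424 0.106  0.04  ] press [ 14.7 -17.9]
pinR [0.5277 0.1387 0.04  ] press [13.4 17.9]
bed R back [0.5613 0.1852 0.016 ] press [62.2 48.3]
bed L back [0.5988 0.0963 0.016 ] press [ 63.3 -48.2]
```

```bash
cat > fit.py <<'E'
from h import *
from scipy.optimize import minimize
p=wrist(); O=np.array([.522,.117]); 
m=robot.trace('cast_center',p)[0]['pixels'].astype(np.uint8)
for a in [(385,245),(455,360)]:
    w=ray(p,a[0]/3.1746+206,a[1]/3.1746+104,.032)[:2]-O; c,s=np.cos(.39),np.sin(.39); print(c*w[0]+s*w[1],-s*w[0]+c*w[1])
base=np.array([[28,-34],[28,34],[8,34],[-28,12],[-28,-12],[8,-34]])*1e-3
def mask(q):
    c,s=np.cos(q[2]),np.sin(q[2]); P=[]
    for x,y in base*[1,q[3]]:
        for z in (.016,.032): P.append(proj(p,[q[0]+c*x-s*y,q[1]+s*x+c*y,z]))
    for x,y in base*.85:
        P.append(proj(p,[q[0]+c*x-s*y,q[1]+s*x+c*y,.045]))
    k=np.zeros_like(m); cv2.fillConvexPoly(k,cv2.convexHull(np.float32(P)).astype(np.int32),1); return k
def cost(q): k=mask(q); return 1-(k&m).sum()/(k|m).sum()
best=None
for yaw in np.arange(.39-.6,.39+.7,.1):
    r=minimize(cost,[.482,.104,yaw+np.pi/2,1],method='Nelder-Mead',options=dict(initial_simplex=[[.482,.104,yaw+np.pi/2,1],[.49,.104,yaw+np.pi/2,1],[.482,.112,yaw+np.pi/2,1],[.482,.104,yaw+np.pi/2+.08,1],[.482,.104,yaw+np.pi/2,.95]]))
    print(round(yaw,2),np.round(r.x[:2],4),'psi',round(r.x[2]-np.pi/2,3),round(r.x[3],2),round(r.fun,3))
    if best is None or r.fun<best.fun: best=r
im=p['img'].copy(); cs,_=cv2.findContours(mask(best.x),0,1); cv2.drawContours(im,cs,-1,(255,0,0),1)
cs,_=cv2.findContours(m,0,1); cv2.drawContours(im,cs,-1,(0,255,0),1)
cv2.imwrite('pics/fit.png',cv2.cvtColor(cv2.resize(im[130:280,230:400],None,fx=4,fy=4,interpolation=2),cv2.COLOR_RGB2BGR))
E
python3 fit.py
```

```text
-0.07436260153562821 0.013969527686449924
-0.04019775706624265 0.02946129372697676
-0.21 [0.4832 0.1039] psi -0.157 0.74 0.235
-0.11 [0.4802 0.103 ] psi 0.469 1.03 0.178
-0.01 [0.4837 0.1028] psi 0.811 0.9 0.079
0.09 [0.484  0.1045] psi 0.713 1.05 0.109
0.19 [0.4834 0.1028] psi 0.757 0.89 0.081
0.29 [0.4841 0.1034] psi 0.773 0.96 0.087
0.39 [0.4828 0.1035] psi 0.725 0.89 0.085
0.49 [0.4839 0.1024] psi 0.815 0.9 0.082
0.59 [0.4843 0.1034] psi 0.813 0.87 0.074
0.69 [0.4831 0.1034] psi 0.746 0.87 0.081
0.79 [0.483  0.1038] psi 0.73 0.95 0.089
0.89 [0.4847 0.1038] psi 0.805 0.91 0.079
0.99 [0.4839 0.103 ] psi 0.794 0.87 0.078
```

View pics/fit.png

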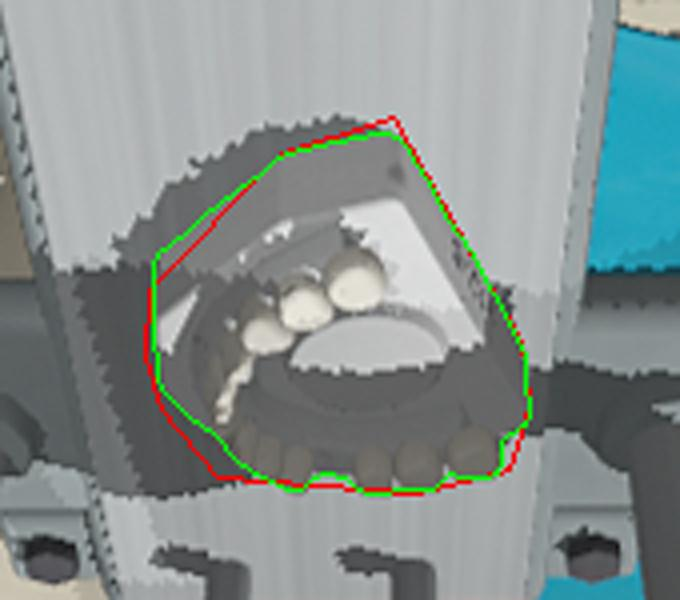

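The fit shows the cast at (0.484, 0.103), yawed about 0.4 rad relative to the press. Joint 6 is at its limit, so I'll flip the hand half a turn first.

```bash
cat >> h.py <<'E'
def go2(pos,psi,th):
    "as go, hand flipped half a turn about tool z"
    s=robot.observe(); R0=Ro.from_euler('xyz',s['tool_rot']); R1=target(psi,th)*Ro.from_euler('z',np.pi)
    dz=(R0.inv()*R1).as_rotvec()
    print('t',round(s['time'],2),'pos',np.round(s['tool_pos'],4),'q',np.round(s['qpos'],2),'F',np.round(s['contact_force'],1),'turn',np.round(dz,3),round(np.linalg.norm(dz),3),'before',np.round(100*R0.inv().apply(np.array(pos)-s['tool_pos']),2),'after',np.round(100*R1.inv().apply(np.array(pos)-s['tool_pos']),2))
E
python3 - <<'E'
from h import *
go2([.442,.074,.1],.6,.6)
E
```

```text
t 4.7 pos [0.43   0.0887 0.1178] q [-0.23  0.08  2.37  1.03  0.37 -3.1 ] F [ 0.  -0.3 -0.1] turn [-0.033  0.182  2.957] 2.963 before [ 0.5  -1.81  1.8 ] after [-0.87  1.89  1.56]
```

Request:
{"api": "apply_moves", "payload": {"motion": "83 0 0 0 -0.002 0.011 0.174;83 0 0 0 -0.002 0.011 0.174;83 0 0 0 -0.002 0.011 0.174;83 0 0 0 -0.002 0.011 0.174;83 0 0 0 -0.002 0.011 0.174;83 0 0 0 -0.002 0.011 0.174;83 0 0 0 -0.002 0.011 0.174;83 0 0 0 -0.002 0.011 0.174;83 0 0 0 -0.002 0.011 0.174;83 0 0 0 -0.002 0.011 0.174;83 0 0 0 -0.002 0.011 0.174;83 0 0 0 -0.002 0.011 0.174;83 0 0 0 -0.002 0.011 0.174;83 0 0 0 -0.002 0.011 0.174;83 0 0 0 -0.002 0.011 0.174;83 0 0 0 -0.002 0.011 0.174;83 0 0 0 -0.002 0.011 0.174;83 -0.9 1.9 1.6 0 0 0;83 0 0 0 0 0 0;83 0 0 0 0 0 0"}}

```text
time: 7.2
tool_pos: [0.4415, 0.0747, 0.0991]
tool_rot: [-3.136, -0.6, 0.598]
contact_force: [0.2, -0.0, 0.1]
opening: 0.0761
grip_force: 0.0
```

```bash
python3 - <<'E'
from h import *
go2([.484,.103,.026],.6,.6)
E
```

```text
t 7.2 pos [0.4415 0.0747 0.0991] q [-0.4   0.19  2.34  1.13  0.55 -0.4 ] F [ 0.2 -0.   0.1] turn [-0.005 -0.    -0.002] 0.005 before [0.09 0.1  8.91] after [0.09 0.06 8.91]
```

Request:
{"api": "apply_moves", "payload": {"motion": "83 0 0 3 0 0 0;83 0 0 3 0 0 0;83 0.1 0.1 1.9 0 0 0;83 0 0 1 0 0 0;83 0 0 0 0 0 0;50 0 0 0 0 0 0;50 0 0 0 0 0 0;50 0 0 0 0 0 0;50 0 0 0 0 0 0;50 0 0 0 0 0 0", "force": 20}}

```text
time: 8.45
tool_pos: [0.4845, 0.1028, 0.0259]
tool_rot: [-3.136, -0.6, 0.598]
contact_force: [-0.7, 0.3, 0.1]
opening: 0.0458
grip_force: 0.0
```

```bash
python3 - <<'E'
from h import *
p=wrist(); save(p,'w3')
for r in robot.search_frame('cast_center',p)[:2]: print(r['score'],r['centre'],proj(p,r['centre']))
E
```

```text
0.62 [0.4804, 0.1054, 0.0379] (np.float64(305.84468799990606), np.float64(276.498176324031))
```

View pics/w3.png

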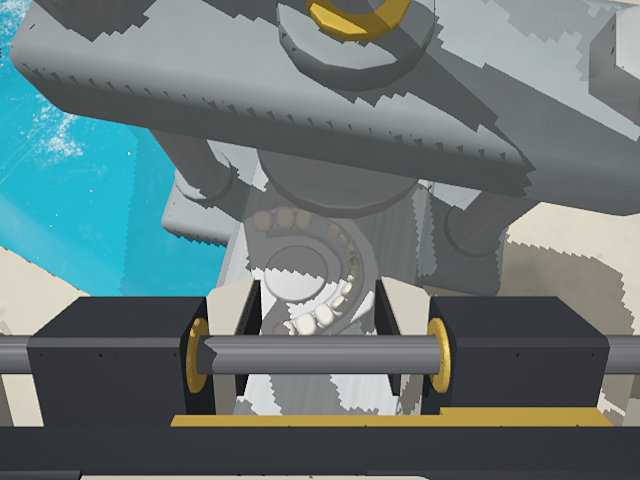

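Request:
{"api": "apply_moves", "payload": {"motion": "83 0 0 0 0 0 0;83 0 0 0 0 0 0;83 0 0 0 0 0 0;83 0 0 -3 0 0 0;83 0 0 -5 0 0 0;83 0 0 -4 0 0 0;83 0 0 0 0 0 0"}}

```text
time: 9.43
tool_pos: [0.4313, 0.0643, 0.1246]
tool_rot: [-3.142, -0.604, 0.601]
contact_force: [0.5, 0.3, -0.5]
opening: 0.0762
grip_force: 0.0
```

```bash
python3 - <<'E'
from h import *
ps=[wrist(),robot.read_camera('top'),robot.read_camera('side')]
for p in ps:
  for r in robot.search_frame('cast_center',p)[:2]: print(r['score'],r['centre'],proj(p,r['centre']))
t=ps[0]['img'][:300,150:500]; z=cv2.resize(t,(466,400)); 
a=cv2.resize(ps[2]['img'][210:290,290:360],(330,377),interpolation=2)
c=np.zeros((400,800,3),np.uint8);c[:,:466]=z;c[:377,470:800]=a
cv2.imwrite('pics/w4.png',cv2.cvtColor(c,cv2.COLOR_RGB2BGR)); print(-ps[0]['R'].T@ps[0]['t'])
E
```

```text
0.96 [0.4776, 0.1049, 0.0371] (np.float64(306.3001126697776), np.float64(215.83855216847502))
0.25 [0.521, 0.0773, 0.1852] (np.float64(420.39101744171137), np.float64(36.948439548172104))
0.78 [0.4758, 0.1074, 0.0367] (np.float64(298.9943171732441), np.float64(240.23332332773856))
0.28 [0.5217, 0.1178, 0.1915] (np.float64(291.6733841380083), np.float64(210.7013755956915))
[0.39953655 0.04186252 0.31914446]
```

View pics/w4.png

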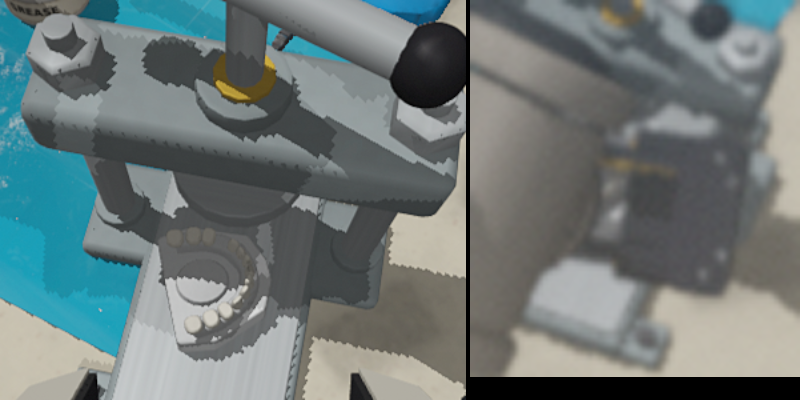

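```bash
sed -i 's/^for a in \[.*$/for a in []:/' fit.py; python3 fit.py; python3 - <<'E'
from h import *
go2([.484,.104,.024],.6,.6)
E
```

```text
-0.21 [0.4842 0.1033] psi -0.182 1.0 0.291
-0.11 [0.4876 0.1061] psi 0.803 1.07 0.107
-0.01 [0.4849 0.1032] psi 0.823 0.91 0.071
0.09 [0.4855 0.1033] psi 0.837 1.09 0.109
0.19 [0.4855 0.1038] psi 0.807 0.95 0.072
0.29 [0.4849 0.1036] psi 0.758 1.12 0.119
0.39 [0.4848 0.1033] psi 0.784 1.05 0.091
0.49 [0.4845 0.102 ] psi 0.664 1.04 0.115
0.59 [0.4851 0.1034] psi 0.822 0.93 0.072
0.69 [0.4851 0.1033] psi 0.803 1.0 0.078
0.79 [0.4855 0.1032] psi 0.79 0.98 0.076
0.89 [0.4857 0.1043] psi 0.834 0.95 0.077
0.99 [0.4851 0.1034] psi 0.81 0.96 0.073
t 9.82 pos [0.4306 0.0659 0.1218] q [-0.45  0.11  2.33  1.    0.62 -0.29] F [ 1.  -0.8  0. ] turn [-0.007 -0.001 -0.002] 0.007 before [-0.12 -0.04 11.77] after [-0.11 -0.13 11.77]
```

```bash
python3 - <<'E'
from h import *
p=robot.read_camera('wrist');H=np.linalg.inv(np.array(p['hand_eye']))
def pt(x):
    c=H@np.array([*x,1]);return np.round([f(p)*c[0]/c[2]+p['cx'],f(p)*c[1]/c[2]+p['cy']])
for x in [(0,.023,0),(0,-.023,0),(.0095,.023,0),(-.0095,.023,0),(0,.023,-.03),(-.0095,-.023,0)]: print(x,pt(x))
# cast centre & base corners as seen in w3
T=np.eye(4);T[:3,:3]=Ro.from_euler('xyz',[-3.136,-.6,.598]).as_matrix();T[:3,3]=[.4845,.1028,.0259];Ti=np.linalg.inv(T)
c,s=np.cos(.81+np.pi/2),np.sin(.81+np.pi/2)
for x,y in [(28,-34),(28,34),(-28,12),(-28,-12)]:
  for z in(.016,.032): print('cast',x,y,z,pt((Ti@[.485+(c*x-s*y)/1e3,.1035+(s*x+c*y)/1e3,z,1])[:3]))
print(pt((Ti@[.485,.1035,.031,1])[:3]))
E
```

```text
(0, 0.023, 0) [366. 278.]
(0, -0.023, 0) [266. 278.]
(0.0095, 0.023, 0) [367. 258.]
(-0.0095, 0.023, 0) [366. 296.]
(0, 0.023, -0.03) [375. 308.]
(-0.0095, -0.023, 0) [267. 296.]
cast 28 -34 0.016 [247. 226.]
cast 28 -34 0.032 [242. 215.]
cast 28 34 0.016 [271. 365.]
cast 28 34 0.032 [267. 365.]
cast -28 12 0.016 [378. 292.]
cast -28 12 0.032 [383. 286.]
cast -28 -12 0.016 [366. 245.]
cast -28 -12 0.032 [370. 235.]
[316. 274.]
```

The fit shows the cast hasn't moved, so the fingers stopped at my 50% command before they reached it. I'll go back in with more tilt, slightly deeper, and close further.

```bash
python3 - <<'E'
from h import *
go2([.489,.107,.0238],.7,.75)
E
```

```text
t 9.88 pos [0.4306 0.0658 0.1219] q [-0.45  0.11  2.33  1.    0.62 -0.29] F [-0.4 -0.4  0.1] turn [ 0.056  0.148 -0.08 ] 0.178 before [ 0.34 -0.02 12.13] after [-1.48  0.61 12.03]
```

Request:
{"api": "apply_moves", "payload": {"motion": "83 0 0 0 0.056 0.148 -0.08;83 -1.5 0.6 1 0 0 0;83 0 0 3 0 0 0;83 0 0 3 0 0 0;83 0 0 3 0 0 0;83 0 0 2 0 0 0;83 0 0 0 0 0 0;83 0 0 0 0 0 0"}}

```text
time: 10.88
tool_pos: [0.48, 0.1034, 0.0166]
tool_rot: [-3.121, -0.68, 0.655]
contact_force: [0.1, -0.5, 0.3]
opening: 0.0761
grip_force: 0.0
```

```bash
python3 - <<'E'
from h import *
go2([.489,.107,.0238],.7,.75)
E
```

```text
t 10.88 pos [0.48   0.1034 0.0166] q [-0.35  0.52  2.36  1.76  0.58 -1.13] F [ 0.1 -0.5  0.3] turn [ 0.009  0.07  -0.035] 0.079 before [1.18 0.26 0.03] after [1.17 0.3  0.11]
```

Request:
{"api": "apply_moves", "payload": {"motion": "83 0.5 0.2 0.2 0 0 0;83 0 0 0 0 0 0;30 0 0 0 0 0 0;30 0 0 0 0 0 0;30 0 0 0 0 0 0;30 0 0 0 0 0 0;30 0 0 0 0 0 0;30 0 0 0 0 0 0", "force": 15}}

```text
time: 11.88
tool_pos: [0.4851, 0.1052, 0.0182]
tool_rot: [-3.12, -0.68, 0.655]
contact_force: [-4.2, -1.2, 5.7]
opening: 0.0304
grip_force: 13.6
```

```bash
python3 - <<'E'
from h import *
p=wrist(); save(p,'w5'); s=robot.observe(); print(s['opening'],s['grip_force'],s['contact_force'])
for k in ['cast_center']:
  for r in robot.search_frame(k,p)[:2]: print(r['score'],r['centre'],proj(p,r['centre']))
cv2.imwrite('pics/w5c.png',cv2.cvtColor(cv2.resize(p['img'][150:400,150:480],(792,600),interpolation=2),cv2.COLOR_RGB2BGR))
E
```

```text
0.030404993517965797 13.640594096686982 [-4.04022852 -0.9092749   6.23737268]
0.79 [0.4876, 0.1057, 0.0386] (np.float64(318.21566313925473), np.float64(258.9877561896125))
```

View pics/w5c.png

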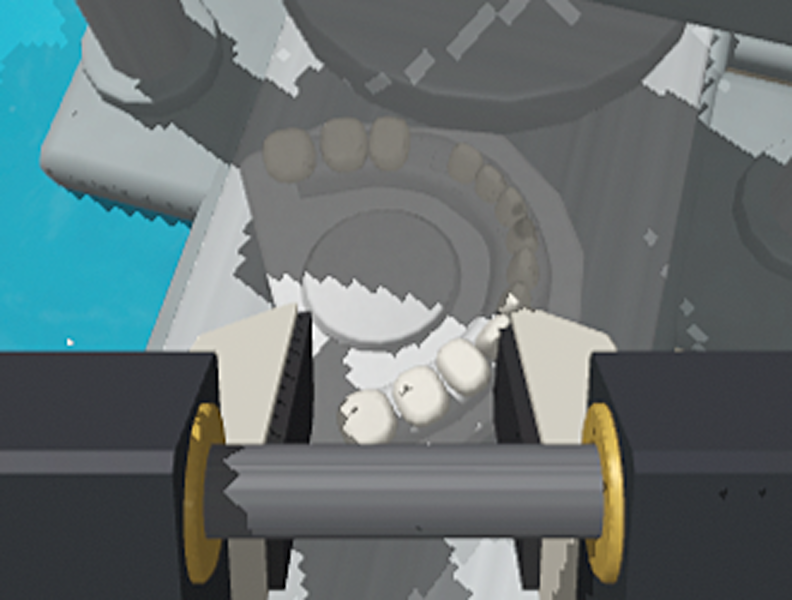

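The picture shows the fingers sitting on top of the cast's base and gripping only the teeth. Their real tips are about 15–20 mm short of the reported TCP. I'll release, back off and re-measure.

Request:
{"api": "apply_moves", "payload": {"motion": "83 0 0 -0.2 0 0 0;83 0 0 0 0 0 0;83 0 0 0 0 0 0;83 0 0 0 0 0 0;83 0 0 0 0 0 0;83 0 0 -2 0 0 0;83 0 0 -4 0 0 0;83 0 0 -4 0 0 0;83 0 0 0 0 0 0"}}

```text
time: 13.1
tool_pos: [0.4364, 0.063, 0.0989]
tool_rot: [-3.127, -0.681, 0.657]
contact_force: [0.7, -0.4, 0.1]
opening: 0.0766
grip_force: 0.0
```

```bash
python3 fit.py; python3 - <<'E'
from h import *
go2([.489,.107,.0238],.7,.68)
p=wrist()
# fingertip location in the image: opening 76mm
m=p['img'][230:420,150:480]
cv2.imwrite('pics/w6.png',cv2.cvtColor(p['img'],cv2.COLOR_RGB2BGR))
E
```

```text
-0.21 [0.4895 0.1022] psi -0.167 1.01 0.29
-0.11 [0.489  0.1027] psi -0.149 0.98 0.291
-0.01 [0.4881 0.1011] psi 0.026 1.02 0.294
0.09 [0.4889 0.1007] psi 0.948 0.88 0.066
0.19 [0.4895 0.1021] psi 0.954 1.05 0.081
0.29 [0.4893 0.1025] psi 0.932 0.98 0.074
0.39 [0.4898 0.1019] psi 0.937 1.04 0.084
0.49 [0.4881 0.0998] psi 0.978 0.82 0.078
0.59 [0.4886 0.1004] psi 0.932 0.86 0.071
0.69 [0.4894 0.1019] psi 0.966 1.0 0.072
0.79 [0.4894 0.102 ] psi 0.97 0.99 0.07
0.89 [0.4894 0.1016] psi 0.966 0.95 0.062
0.99 [0.4896 0.1024] psi 0.961 0.99 0.071
t 13.2 pos [0.4365 0.0639 0.0975] q [-0.54  0.23  2.38  1.24  0.68 -0.69] F [-0.2 -0.   0.6] turn [ 0.009 -0.001 -0.035] 0.036 before [ 0.63 -0.03 10.  ] after [ 0.64  0.08 10.  ]
```

```bash
python3 - <<'E'
from h import *
go2([.505,.113,.0126],.62,.85)
E
```

```text
t 13.25 pos [0.4363 0.0644 0.097 ] q [-0.54  0.24  2.38  1.23  0.68 -0.69] F [-0.1 -0.   0.1] turn [-0.045  0.17   0.023] 0.177 before [ 1.23  0.57 11.85] after [-0.79  0.03 11.9 ]
```

Request:
{"api": "apply_moves", "payload": {"motion": "77 0 0 0 -0.015 0.057 0.008;77 0 0 0 -0.015 0.057 0.008;77 0 0 0 -0.015 0.057 0.008;77 -0.8 0 0.5 0 0 0;77 0 0 3 0 0 0;77 0 0 2 0 0 0;77 0 0 0 0 0 0"}}

```text
time: 14.12
tool_pos: [0.4648, 0.0866, 0.0532]
tool_rot: [-3.136, -0.848, 0.618]
contact_force: [0.0, -0.8, -0.1]
opening: 0.0708
grip_force: 0.0
```

```bash
python3 - <<'E'
from h import *
go2([.505,.113,.0126],.62,.85)
E
```

```text
t 14.12 pos [0.4648 0.0866 0.0532] q [-0.54  0.52  2.5   1.87  0.8  -1.41] F [ 0.  -0.8 -0.1] turn [-0.004  0.002 -0.002] 0.005 before [0.13 0.21 6.29] after [0.12 0.19 6.29]
```

Request:
{"api": "apply_moves", "payload": {"motion": "77 0.1 0.1 2 0 0 0;77 0 0.1 2 0 0 0;77 0 0 1.1 0 0 0;77 0 0 0 0 0 0"}}

```text
time: 14.62
tool_pos: [0.4979, 0.1066, 0.0218]
tool_rot: [-3.14, -0.85, 0.619]
contact_force: [0.1, -0.2, 0.5]
opening: 0.0711
grip_force: 0.0
```

Request:
{"api": "apply_moves", "payload": {"motion": "77 0 0 0.4 0 0 0;77 0 0 0.3 0 0 0;77 0 0 0 0 0 0"}}

```text
time: 15.0
tool_pos: [0.5026, 0.1092, 0.0177]
tool_rot: [3.142, -0.851, 0.619]
contact_force: [-0.6, -0.0, -0.3]
opening: 0.0709
grip_force: 0.0
```

Request:
{"api": "apply_moves", "payload": {"motion": "77 0 0 0.4 0 0 0;77 0 0 0 0 0 0"}}

```text
time: 15.25
tool_pos: [0.5051, 0.1111, 0.0148]
tool_rot: [-3.141, -0.851, 0.619]
contact_force: [0.8, 0.2, 0.1]
opening: 0.0707
grip_force: 0.0
```

Request:
{"api": "apply_moves", "payload": {"motion": "77 -0.25 0 0.2 0 0 0;77 0 0 0 0 0 0"}}

```text
time: 15.5
tool_pos: [0.5047, 0.1109, 0.0115]
tool_rot: [-3.141, -0.85, 0.619]
contact_force: [0.6, 0.0, -1.0]
opening: 0.0708
grip_force: 0.0
```

Request:
{"api": "apply_moves", "payload": {"motion": "77 -0.2 0 0.2 0 0 0;77 0 0 0 0 0 0"}}

```text
time: 15.75
tool_pos: [0.5051, 0.1111, 0.0091]
tool_rot: [-3.141, -0.851, 0.619]
contact_force: [-1.2, -0.3, 3.7]
opening: 0.0707
grip_force: 2.2
```

Request:
{"api": "apply_moves", "payload": {"motion": "77 0.1 0 -0.1 0 0 0;45 0 0 0 0 0 0;45 0 0 0 0 0 0;45 0 0 0 0 0 0;45 0 0 0 0 0 0;45 0 0 0 0 0 0", "force": 25}}

```text
time: 16.5
tool_pos: [0.5049, 0.111, 0.0102]
tool_rot: [-3.141, -0.85, 0.619]
contact_force: [0.3, -0.3, -0.8]
opening: 0.0565
grip_force: 23.7
```

Request:
{"api": "apply_moves", "payload": {"motion": "45 0.4 0 -0.35 0 0 0;45 -1 0 -1.1 0 0 0;45 -1.3 0 -1.5 0 0 0;45 -1 0 -1.5 0 0 0;45 0 0 -4 0 0 0;45 0 0 -4 0 0 0;45 0 0 0 0 0 0"}}

```text
time: 17.38
tool_pos: [0.4132, 0.0435, 0.0718]
tool_rot: [3.136, -0.85, 0.62]
contact_force: [0.6, -0.4, -1.8]
opening: 0.0563
grip_force: 23.6
```

```bash
python3 - <<'E'
from h import *
s=robot.observe();print(s['opening'],s['grip_force'],s['tool_rot'])
p=wrist()
for r in robot.search_frame('cast_center',p)[:1]: print(r['score'],r['centre'])
for ps in (-.1,-.2,-.35): go2([.609,-.219,.12],ps,.85)
E
```

```text
0.056302844908330436 23.64608614057488 [ 3.13623301 -0.85049889  0.61951935]
0.71 [0.3942, 0.0384, 0.0988]
t 17.48 pos [0.4139 0.0446 0.0709] q [-0.81  0.45  2.58  1.61  0.84 -1.42] F [-0.3  0.6 -0.7] turn [-0.538 -0.001  0.475] 0.718 before [ 4.07 32.8  -2.71] after [18.24 24.28 13.33]
t 17.48 pos [0.4139 0.0446 0.0709] q [-0.81  0.45  2.58  1.61  0.84 -1.42] F [-0.3  0.6 -0.7] turn [-0.613 -0.002  0.541] 0.818 before [ 4.07 32.8  -2.71] after [19.77 21.96 15.06]
t 17.48 pos [0.4139 0.0446 0.0709] q [-0.81  0.45  2.58  1.61  0.84 -1.42] F [-0.3  0.6 -0.7] turn [-0.726 -0.002  0.64 ] 0.968 before [ 4.07 32.8  -2.71] after [21.75 18.07 17.32]
```

Request:
{"api": "apply_moves", "payload": {"motion": "45 0 0 -2 -0.09 0 0.079;45 0 0 -2 -0.09 0 0.079;45 0 0 0 -0.09 0 0.079;45 0 0 0 -0.09 0 0.079;45 0 0 0 -0.09 0 0.079;45 0 0 0 -0.09 0 0.079;45 0 0 0 0 0 0"}}

```text
time: 18.35
tool_pos: [0.4141, 0.025, 0.1145]
tool_rot: [3.136, -0.832, -0.006]
contact_force: [0.2, 0.3, -1.5]
opening: 0.0562
grip_force: 23.6
```

```bash
python3 - <<'E'
from h import *
go2([.627,-.221,.06],-.1,.85)
E
```

```text
t 18.35 pos [0.4141 0.025  0.1145] q [-0.31  0.16  2.69  2.72  0.56 -1.42] F [ 0.2  0.3 -1.5] turn [-0.065  0.017  0.063] 0.092 before [10.39 24.37 19.65] after [11.51 22.35 21.36]
```

Request:
{"api": "apply_moves", "payload": {"motion": "45 1.5 3.5 2.8 0 0 0;45 1.5 3.5 2.8 0 0 0;45 1.5 3.5 2.8 0 0 0;45 1.5 3.5 2.8 0 0 0;45 1.5 3.5 2.8 0 0 0;45 1.5 3.5 2.8 0 0 0;45 0 0 0 -0.03 0.008 0.03;45 0 0 0 -0.03 0.008 0.03;45 0 0 0 0 0 0"}}

```text
time: 19.48
tool_pos: [0.595, -0.1907, 0.0683]
tool_rot: [-3.14, -0.847, -0.1]
contact_force: [-0.0, 0.0, -0.6]
opening: 0.0565
grip_force: 23.6
```

```bash
python3 - <<'E'
from h import *
go2([.627,-.221,.06],-.1,.85)
p=wrist(); 
for k in ('cast_center','dish_floor'):
  for r in robot.search_frame(k,p)[:2]: print(k,r['score'],r['centre'])
E
```

```text
t 19.48 pos [ 0.595  -0.1907  0.0683] q [-0.66  0.53  2.19  2.22  0.53 -1.12] F [-0.   0.  -0.6] turn [-0.002  0.003  0.   ] 0.003 before [1.69 2.7  3.16] after [1.68 2.69 3.17]
cast_center 0.57 [0.5746, -0.1854, 0.0963]
dish_floor 0.9 [0.6409, -0.2364, 0.0071]
```

Request:
{"api": "apply_moves", "payload": {"motion": "45 0.85 1.35 1.6 0 0 0;45 0.85 1.35 1.6 0 0 0;45 -1.1 0 1 0 0 0;45 -1.1 0 1 0 0 0;45 -1.1 0 1 0 0 0;45 -0.4 0 0.3 0 0 0;45 0 0 0 0 0 0"}}

```text
time: 20.5
tool_pos: [0.6285, -0.2217, 0.0118]
tool_rot: [-3.141, -0.85, -0.102]
contact_force: [-0.1, -0.4, -0.2]
opening: 0.0566
grip_force: 23.6
```

Request:
{"api": "apply_moves", "payload": {"motion": "45 -0.4 0 0.35 0 0 0;45 -0.3 0 0.27 0 0 0;45 0 0 0 0 0 0"}}

```text
time: 20.88
tool_pos: [0.6285, -0.2215, 0.0024]
tool_rot: [-3.141, -0.85, -0.102]
contact_force: [-0.2, -0.4, -1.3]
opening: 0.0563
grip_force: 23.6
```

Request:
{"api": "apply_moves", "payload": {"motion": "45 -0.22 0 0.2 0 0 0;45 0 0 0 0 0 0"}}

```text
time: 21.12
tool_pos: [0.6286, -0.2216, -0.0005]
tool_rot: [-3.141, -0.85, -0.102]
contact_force: [-0.2, 0.5, -1.6]
opening: 0.0563
grip_force: 23.6
```

Request:
{"api": "apply_moves", "payload": {"motion": "45 -0.22 0 0.2 0 0 0;45 0 0 0 0 0 0"}}

```text
time: 21.38
tool_pos: [0.6286, -0.2216, -0.0036]
tool_rot: [-3.141, -0.85, -0.102]
contact_force: [-0.1, -0.2, -1.5]
opening: 0.0564
grip_force: 23.6
```

Request:
{"api": "apply_moves", "payload": {"motion": "45 -0.15 0 0.13 0 0 0;45 0 0 0 0 0 0"}}

```text
time: 21.62
tool_pos: [0.6287, -0.2216, -0.0054]
tool_rot: [-3.141, -0.85, -0.102]
contact_force: [-0.0, -1.1, -1.3]
opening: 0.0565
grip_force: 23.6
```

Request:
{"api": "apply_moves", "payload": {"motion": "45 -0.15 0 0.13 0 0 0;45 0 0 0 0 0 0"}}

```text
time: 21.88
tool_pos: [0.6289, -0.2217, -0.0069]
tool_rot: [-3.141, -0.851, -0.102]
contact_force: [-1.0, 1.4, 2.4]
opening: 0.0567
grip_force: 24.0
```

Request:
{"api": "apply_moves", "payload": {"motion": "45 -0.15 0 0.13 0 0 0;45 0 0 0 0 0 0"}}

```text
time: 22.12
tool_pos: [0.6295, -0.2218, -0.007]
tool_rot: [3.141, -0.855, -0.1]
contact_force: [-9.1, 2.5, 13.7]
opening: 0.0564
grip_force: 25.4
```

Request:
{"api": "apply_moves", "payload": {"motion": "45 0.15 0 -0.13 0 0 0;72 0 0 0 0 0 0;72 0 0 0 0 0 0;72 0 0 0 0 0 0;72 0.2 0 -0.2 0 0 0;72 0 0 -2 0 0 0;72 0 0 -4 0 0 0;72 0 0 -5 0 0 0;72 0 0 -5 0 0 0;72 0 0 0 0 0 0"}}

```text
time: 23.38
tool_pos: [0.5076, -0.2099, 0.1032]
tool_rot: [3.138, -0.852, -0.101]
contact_force: [-0.2, -0.1, 0.4]
opening: 0.0659
grip_force: 0.0
```

```bash
python3 - <<'E'
from h import *
for p in (wrist(),robot.read_camera('top'),robot.read_camera('side')):
  for k in ('cast_center','dish_floor'):
    for r in robot.search_frame(k,p)[:2]: print(k,round(r['score'],2),np.round(r['centre'],3))
  for r in robot.trace('dish_floor',p)[:1]:
    v,u=np.nonzero(r['pixels']); print('mid',ray(p,(u.min()+u.max())/2,(v.min()+v.max())/2,.018))
t=robot.read_camera('top')
for r in robot.trace('flask_center',t):
    v,u=np.nonzero(r['pixels']); x=np.array([ray(t,a,b,.045)[:2] for a,b in zip(u,v)]); c=x.mean(0); w,V=np.linalg.eigh(np.cov((x-c).T)); print('flask',round(r['score'],2),c,np.sqrt(w),np.arctan2(V[1,1],V[0,1]))
E
```

```text
cast_center 0.6 [ 0.604 -0.215  0.02 ]
dish_floor 0.89 [ 0.608 -0.22   0.003]
mid [ 0.59977539 -0.21791499  0.018     ]
cast_center 0.75 [ 0.606 -0.212  0.018]
dish_floor 0.81 [ 0.61  -0.221  0.001]
mid [ 0.60873279 -0.21852276  0.018     ]
cast_center 0.7 [ 0.608 -0.22   0.016]
cast_center 0.53 [0.521 0.09  0.128]
dish_floor 0.88 [ 0.622 -0.217 -0.001]
dish_floor 0.45 [0.518 0.113 0.196]
mid [ 0.60483865 -0.21727615  0.018     ]
flask 0.92 [0.45507867 0.38611031] [0.01737359 0.02717612] -2.4362427005604674
flask 0.85 [0.31540136 0.43625195] [0.01382476 0.01695284] 2.1978871299445566
flask 0.72 [0.49806122 0.1082945 ] [0.04553515 0.05378242] -2.710011611278746
```

Request:
{"api": "apply_moves", "payload": {"motion": "90 0 0 -5 0 -0.11 0;90 0 0 -5 0 -0.11 0;90 0 0 -5 0 -0.11 0;90 0 0 0 0 -0.12 0;90 0 0 0 0 0 0"}}

```text
time: 24.7
tool_pos: [0.4695, -0.1873, 0.1587]
tool_rot: [-3.084, -0.631, -0.082]
contact_force: [0.0, 0.5, -0.3]
opening: 0.0823
grip_force: 0.0
```

```bash
python3 - <<'E'
from h import *
go2([.38,.1,.26],.3,.4)
go2([.40,.33,.18],.65,.4)
E
```

```text
t 24.7 pos [ 0.4695 -0.1873  0.1587] q [-0.86  0.14  2.17  0.93  0.6   0.06] F [ 0.   0.5 -0.3] turn [ 0.132 -0.238 -0.326] 0.424 before [ -3.12 -28.7  -13.2 ] after [  3.89 -30.09  -9.36]
t 24.7 pos [ 0.4695 -0.1873  0.1587] q [-0.86  0.14  2.17  0.93  0.6   0.06] F [ 0.   0.5 -0.3] turn [ 0.306 -0.238 -0.63 ] 0.74 before [ -7.74 -51.38  -5.37] after [ 24.57 -45.38   8.07]
```

Request:
{"api": "apply_moves", "payload": {"motion": "90 -0.4 -4.1 -1.9 0 0 0;90 -0.4 -4.1 -1.9 0 0 0;90 -0.4 -4.1 -1.9 0 0 0;90 -0.4 -4.1 -1.9 0 0 0;90 -0.4 -4.1 -1.9 0 0 0;90 -0.4 -4.1 -1.9 0 0 0;90 -0.4 -4.1 -1.9 0 0 0;90 0 0 0 0.033 -0.06 -0.082;90 0 0 0 0.033 -0.06 -0.082;90 0 0 0 0.033 -0.06 -0.082;90 0 0 0 0.033 -0.06 -0.082;90 0 0 0 0 0 0"}}

```text
time: 26.2
tool_pos: [0.3887, 0.0783, 0.2507]
tool_rot: [-3.13, -0.386, 0.301]
contact_force: [0.5, 1.0, 0.2]
opening: 0.0829
grip_force: 0.0
```

```bash
python3 - <<'E'
from h import *
go2([.40,.33,.18],.65,.4)
E
```

```text
t 26.2 pos [0.3887 0.0783 0.2507] q [-0.15 -0.18  2.04  0.22  0.95  1.02] F [0.5 1.  0.2] turn [ 0.123  0.012 -0.323] 0.346 before [  5.24 -23.59  10.03] after [ 12.1  -19.35  12.79]
```

Request:
{"api": "apply_moves", "payload": {"motion": "90 1 -4.7 2 0 0 0;90 1 -4.7 2 0 0 0;90 1 -4.7 2 0 0 0;90 1 -4.7 2 0 0 0;90 1.2 -4.8 2 0 0 0;90 0 0 0 0.041 0.004 -0.108;90 0 0 0 0.041 0.004 -0.108;90 0 0 0 0.041 0.004 -0.108;90 0 0 0 0 0 0"}}

```text
time: 27.32
tool_pos: [0.3991, 0.3282, 0.1795]
tool_rot: [3.14, -0.399, 0.648]
contact_force: [-0.2, 0.1, 0.6]
opening: 0.0826
grip_force: 0.0
```

```bash
cat > ff.py <<'E'
from h import *
from scipy.optimize import minimize
p=wrist(); ms=robot.trace('flask_center',p)
for r in robot.search_frame('flask_center',p)[:3]: print(round(r['score'],2),np.round(r['centre'],3))
mm=max(ms,key=lambda r:r['pixels'].sum()); m=mm['pixels'].astype(np.uint8); v,u=np.nonzero(m); print('mask',mm['score'],u.min(),u.max(),v.min(),v.max())
a=np.linspace(-np.pi/2,np.pi/2,12)
pts=np.vstack([np.c_[15+31*np.cos(a),31*np.sin(a)],np.c_[-15-31*np.cos(a),31*np.sin(a)]])*1e-3
Z0=float(__import__('sys').argv[1]) if len(__import__('sys').argv)>1 else 0.
def mask(q):
    c,s=np.cos(q[2]),np.sin(q[2])
    P=[proj(p,[q[0]+c*x-s*y,q[1]+s*x+c*y,z]) for x,y in pts for z in (Z0,Z0+.054)]
    k=np.zeros_like(m); cv2.fillConvexPoly(k,cv2.convexHull(np.float32(P)).astype(np.int32),1); return k
cost=lambda q:1-(mask(q)&m).sum()/(mask(q)|m).sum()
x0=[.452,.384] if Z0==0 else [.47,.095]
for yaw in (.4,.6,.8):
    i=np.array([x0+[yaw]]*4); i[1,0]+=.01;i[2,1]+=.01;i[3,2]+=.1
    r=minimize(cost,i[0],method='Nelder-Mead',options=dict(initial_simplex=i)); print(np.round(r.x,4),round(r.fun,3))
E
python3 ff.py; python3 -c "
from h import *
go2([.452,.384,-.004],.65,.4)"
```

```text
0.88 [0.457 0.388 0.059]
0.79 [0.321 0.441 0.038]
mask 0.94 256 340 110 232
[0.4577 0.3897 0.5467] 0.015
[0.4577 0.3896 0.5471] 0.015
[0.4576 0.3897 0.5311] 0.017
t 27.48 pos [0.3996 0.3287 0.1801] q [0.51 0.14 1.95 0.09 0.66 1.37] F [ 0.5  0.8 -0.1] turn [ 0.004  0.001 -0.002] 0.004 before [-0.24 -1.3  19.88] after [-0.25 -1.23 19.89]
```

```bash
python3 -c "
from h import *
go2([.4705,.3975,-.0064],.547,.4)"
```

```text
t 27.48 pos [0.3996 0.3287 0.1801] q [0.51 0.14 1.95 0.09 0.66 1.37] F [ 0.5  0.8 -0.1] turn [-0.036  0.     0.093] 0.1 before [ 1.78 -1.26 20.99] after [ 1.61 -2.18 20.93]
```

Request:
{"api": "apply_moves", "payload": {"motion": "95 0 0 0 -0.036 0 0.093;95 1.6 -2.2 0 0 0 0;95 0 0 5 0 0 0;95 0 0 5 0 0 0;95 0 0 4 0 0 0;95 0 0 4 0 0 0;95 0 0 2 0 0 0;95 0 0 0 0 0 0"}}

```text
time: 28.48
tool_pos: [0.4681, 0.3971, 0.0036]
tool_rot: [3.14, -0.392, 0.549]
contact_force: [0.2, 0.5, 0.2]
opening: 0.0873
grip_force: 0.0
```

```bash
python3 -c "
from h import *
go2([.4705,.3975,-.0064],.547,.4)"
```

```text
t 28.48 pos [0.4681 0.3971 0.0036] q [ 0.59  0.58  1.89 -0.06  0.28  1.66] F [0.2 0.5 0.2] turn [0.    0.008 0.002] 0.008 before [-0.17  0.09  1.01] after [-0.18  0.09  1.01]
```

Request:
{"api": "apply_moves", "payload": {"motion": "95 -0.1 0.1 0.4 0 0 0;50 0 0 0 0 0 0;50 0 0 0 0 0 0;50 0 0 0 0 0 0;50 0 0 0 0 0 0;50 0 0 0 0 0 0", "force": 45}}

```text
time: 29.22
tool_pos: [0.4705, 0.3972, 0.003]
tool_rot: [3.14, -0.393, 0.55]
contact_force: [-3.5, -1.5, 6.5]
opening: 0.0621
grip_force: 45.0
```

Request:
{"api": "apply_moves", "payload": {"motion": "50 0.4 0 -1 0 0 0;50 1 0 -3 0 0 0;50 0 0 -4 0 0 0;50 0 0 -5 0 0 0;50 0 0 -3 0 0 0;50 0 0 0 0 0 0"}}

```text
time: 29.98
tool_pos: [0.4293, 0.3723, 0.1577]
tool_rot: [3.14, -0.395, 0.55]
contact_force: [0.7, 0.1, -4.6]
opening: 0.0618
grip_force: 45.0
```

```bash
python3 -c "
from h import *
s=robot.observe();print(s['opening'],s['grip_force'])
go2([.38,.08,.16],.39,.4)"; python3 ff.py 0.15 | head -3
```

```text
0.06183709716931996 44.99580855248496
t 29.98 pos [0.4293 0.3723 0.1577] q [ 0.59  0.26  1.85 -0.03  0.63  1.63] F [ 0.7  0.1 -4.6] turn [-0.06   0.005  0.148] 0.16 before [-17.9   22.35  -7.68] after [-14.35  25.16  -6.31]
0.92 [0.428 0.367 0.213]
mask 0.64 225 410 189 414
[0.47  0.095 0.4  ] 1.0
```

Request:
{"api": "apply_moves", "payload": {"motion": "50 -2.6 3.2 -1.1 0 0 0;50 -2.6 3.2 -1.1 0 0 0;50 -2.6 3.2 -1.1 0 0 0;50 -2.6 3.2 -1.1 0 0 0;50 -2.6 3.2 -1.1 0 0 0;50 -2.6 3.2 -1.1 0 0 0;50 -2.6 3.2 -1.1 0 0 0;50 0 0 0 -0.03 0.002 0.074;50 0 0 0 -0.03 0.002 0.074;50 0 0 0 0 0 0"}}

```text
time: 31.38
tool_pos: [0.3769, 0.078, 0.1565]
tool_rot: [-3.141, -0.394, 0.39]
contact_force: [-0.2, 0.3, -4.9]
opening: 0.062
grip_force: 45.0
```

```bash
python3 -c "
from h import *
go2([.4524,.0884,.069],.39,.4)"
```

```text
t 31.38 pos [0.3769 0.078  0.1565] q [-0.19 -0.08  2.26  0.35  0.66  0.74] F [-0.2  0.3 -4.9] turn [-0.001  0.006  0.   ] 0.006 before [ 3.46  1.91 10.91] after [ 3.39  1.9  10.93]
```

Request:
{"api": "apply_moves", "payload": {"motion": "50 1.1 0.6 3.6 0 0 0;50 1.1 0.6 3.6 0 0 0;50 1.2 0.7 3.7 0 0 0;50 0 0 0 0 0 0;50 0 0 0 0 0 0"}}

```text
time: 32.0
tool_pos: [0.4521, 0.0884, 0.0696]
tool_rot: [-3.141, -0.394, 0.391]
contact_force: [-0.5, -0.5, -5.2]
opening: 0.0618
grip_force: 45.0
```

```bash
python3 -c "
from h import *
go2([.4524,.0884,.024],.39,.4)
go2([.4847,.1016,.024],.39,.4)
p=robot.read_camera('side'); a=p['img'][170:290,250:370]
q=robot.read_camera('top'); b=q['img'][180:280,240:340]
cv2.imwrite('pics/last.png',cv2.cvtColor(np.hstack([cv2.resize(a,(400,400),interpolation=2),cv2.resize(b,(400,400),interpolation=2)]),cv2.COLOR_RGB2BGR))
"
```

```text
t 32.0 pos [0.4521 0.0884 0.0696] q [-0.12  0.25  2.22  0.55  0.37  0.58] F [-0.5 -0.5 -5.2] turn [-0.001  0.006  0.001] 0.006 before [-1.73  0.01  4.22] after [-1.75  0.01  4.21]
t 32.0 pos [0.4521 0.0884 0.0696] q [-0.12  0.25  2.22  0.55  0.37  0.58] F [-0.5 -0.5 -5.2] turn [-0.001  0.006  0.001] 0.006 before [1.49 0.03 5.56] after [1.46 0.02 5.56]
```

Request:
{"api": "apply_moves", "payload": {"motion": "50 -0.85 0 2.1 0 0 0;50 -0.85 0 2.1 0 0 0;50 0 0 0 0 0 0;50 0 0 0 0 0 0"}}

```text
time: 32.6
tool_pos: [0.4556, 0.0856, 0.0331]
tool_rot: [-3.133, -0.392, 0.39]
contact_force: [0.3, -0.0, -5.8]
opening: 0.0617
grip_force: 45.0
```

```bash
python3 -c "
from h import *
go2([.4847,.1016,.022],.39,.4)
"
```

```text
t 32.6 pos [0.4556 0.0856 0.0331] q [-0.13  0.35  2.25  0.79  0.28  0.32] F [ 0.3 -0.  -5.8] turn [-0.009  0.008  0.   ] 0.012 before [ 2.62 -0.35  2.29] after [ 2.61 -0.37  2.31]
```

Request:
{"api": "apply_moves", "payload": {"motion": "50 0.1 0 -0.3 0.026 0 -0.061;50 0 0 0 0.026 0 -0.061;50 0 0 0 0.026 0 -0.061;50 0 0 0 0 0 0;50 0 0 0 0 0 0"}}

```text
time: 33.22
tool_pos: [0.4551, 0.0856, 0.0358]
tool_rot: [-3.13, -0.393, 0.587]
contact_force: [-0.2, 0.8, -4.6]
opening: 0.0615
grip_force: 45.0
```

```bash
python3 -c "
from h import *
go2([.47,.094,.020],.59,.4)
"
```

```text
t 33.23 pos [0.4551 0.0856 0.0358] q [-0.19  0.35  2.22  0.8   0.4   0.07] F [-0.2  0.8 -4.6] turn [-0.011  0.007 -0.003] 0.013 before [0.97 0.15 2.11] after [0.96 0.13 2.12]
```

Request:
{"api": "apply_moves", "payload": {"motion": "50 0.15 -0.25 0.6 0 0 0;50 0.1 -0.25 0.6 0 0 0;50 0 0 0.3 0 0 0;50 0 0 0 0 0 0"}}

```text
time: 33.72
tool_pos: [0.4586, 0.0946, 0.022]
tool_rot: [-3.128, -0.392, 0.588]
contact_force: [-0.6, 0.1, -3.9]
opening: 0.0618
grip_force: 45.0
```

Request:
{"api": "apply_moves", "payload": {"motion": "50 -0.1 0 0.25 0 0 0;50 0 0 0 0 0 0"}}

```text
time: 33.98
tool_pos: [0.4587, 0.0944, 0.0196]
tool_rot: [-3.129, -0.392, 0.587]
contact_force: [-0.2, -0.3, -4.5]
opening: 0.0619
grip_force: 45.0
```

Request:
{"api": "apply_moves", "payload": {"motion": "50 -0.1 0 0.2 0 0 0;50 0 0 0 0 0 0"}}

```text
time: 34.22
tool_pos: [0.4589, 0.0946, 0.0188]
tool_rot: [-3.13, -0.395, 0.589]
contact_force: [-8.4, -1.6, 16.3]
opening: 0.0621
grip_force: 45.0
```

Request:
{"api": "apply_moves", "payload": {"motion": "50 0.1 0 -0.2 0 0 0;85 0 0 0 0 0 0;85 0 0 0 0 0 0;85 0 0 0 0 0 0;85 0 0 -2 0 0 0;85 0 0 -4 0 0 0;85 0 0 -4 0 0 0;85 -1 0 0 -0.025 0.06 0.061;85 -1 0 0 -0.025 0.06 0.061;85 -1 0 0 -0.025 0.06 0.061;85 -1 0 0 0 0.07 0;85 0 0 0 0 0.07 0;85 0 0 0 0 0.07 0;85 0 0 0 0 0.07 0;85 0 0 0 0 0 0"}}

```text
time: 36.1
tool_pos: [0.3969, 0.0576, 0.0933]
tool_rot: [-3.082, -0.822, 0.353]
contact_force: [-0.1, -0.5, -0.9]
opening: 0.0776
grip_force: 0.0
```

```bash
python3 ff.py .016; python3 -c "
from h import *
go2([.447,.086,.016],.39,.85)
"
```

```text
0.86 [0.435 0.077 0.077]
mask 0.4 143 464 0 311
[ 0.5694  0.1352 -0.5624] 0.776
[ 0.5624  0.1367 -1.2207] 0.77
[0.5616 0.0914 1.541 ] 0.772
t 36.25 pos [0.3979 0.0579 0.0944] q [-0.72  0.28  2.69  1.83  0.77 -1.3 ] F [-0.6 -0.  -0.6] turn [-0.032  0.026 -0.02 ] 0.046 before [-1.95 -0.39  9.46] after [-2.19 -0.73  9.39]
```

```bash
sed -i "s/mm=max.*sum())/mm=ms[0]/; s/\[.47,.095\]/[.445,.083]/" ff.py; python3 ff.py .016
```

```text
0.67 [0.435 0.077 0.076]
mask 0.75 145 464 0 313
[ 0.5756  0.2256 -0.8492] 0.812
[ 0.5376  0.1714 -0.4323] 0.789
[ 0.5768  0.0878 -0.5796] 0.79
```

```bash
sed -i "s/^a=np.lin/if Z0c:=True:\n    h=cv2.cvtColor(p['img'],cv2.COLOR_RGB2HSV); m=((h[...,0]>12)\&(h[...,0]<35)\&(h[...,1]>110)).astype(np.uint8); m[320:]=0; n,l,st,_=cv2.connectedComponentsWithStats(cv2.morphologyEx(m,cv2.MORPH_CLOSE,np.ones((9,9)))); i=1+st[1:,4].argmax(); m=(l==i).astype(np.uint8); print(st[i])\na=np.lin/; s/if Z0c:=True/if True/" ff.py; python3 ff.py .016; python3 -c "
from h import *
p=wrist();save(p,'w8')"
```

```text
0.56 [0.437 0.077 0.075]
mask 0.74 146 465 0 313
[  252   146   117   167 15447]
[0.4478 0.0854 0.6104] 0.011
[0.448  0.0854 0.5938] 0.013
[0.4475 0.0852 0.6105] 0.011
```

View pics/w8.png

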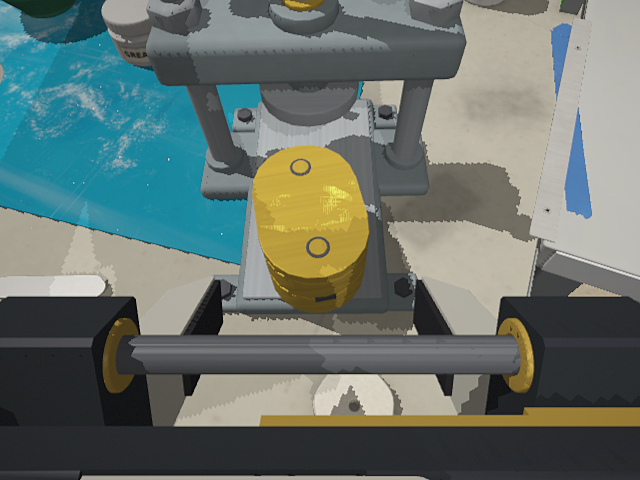

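The picture shows the flask standing level on the bed, its lid centred near (310,205) and yawed about 0.2 rad from the press. I'll regrip in line with it, then straighten and slide it.

```bash
python3 -c "
from h import *
go2([.4618,.0951,.0128],.605,.85)
"
```

```text
t 36.6 pos [0.3977 0.0583 0.0945] q [-0.72  0.28  2.69  1.83  0.77 -1.3 ] F [ 0.5 -0.3 -0.1] turn [ 0.128  0.021 -0.163] 0.208 before [-1.05 -0.6  10.95] after [-1.28  0.61 10.93]
```

Request:
{"api": "apply_moves", "payload": {"motion": "92 0 0 2 0 0 0;92 0 0 0 0.043 0.007 -0.054;92 0 0 0 0.043 0.007 -0.054;92 0 0 0 0.043 0.007 -0.054;92 0 0 0 0 0 0"}}

```text
time: 37.22
tool_pos: [0.4115, 0.0635, 0.0807]
tool_rot: [-3.14, -0.85, 0.602]
contact_force: [-0.0, -0.3, 0.6]
opening: 0.0843
grip_force: 0.0
```

```bash
python3 -c "
from h import *
go2([.4618,.0951,.0128],.605,.85)
"
```

```text
t 37.23 pos [0.4115 0.0635 0.0807] q [-0.75  0.4   2.61  1.66  0.83 -1.39] F [-0.  -0.3  0.6] turn [ 0.001 -0.    -0.002] 0.002 before [-1.19  0.25  8.94] after [-1.19  0.26  8.94]
```

Request:
{"api": "apply_moves", "payload": {"motion": "92 -1.2 0.3 1 0 0 0;92 0 0 3 0 0 0;92 0 0 3 0 0 0;92 0 0 1.9 0 0 0;92 0 0 0 0 0 0;55 0 0 0 0 0 0;55 0 0 0 0 0 0;55 0 0 0 0 0 0;55 0 0 0 0 0 0;55 0 0 0 0 0 0", "force": 30}}

```text
time: 38.48
tool_pos: [0.461, 0.0951, 0.0135]
tool_rot: [-3.139, -0.851, 0.601]
contact_force: [-5.3, -4.0, 6.7]
opening: 0.0618
grip_force: 30.0
```

Request:
{"api": "apply_moves", "payload": {"motion": "55 0.05 0 -0.05 -0.054 0 0.047;55 0 0 0 -0.054 0 0.047;55 0 0 0 -0.054 0 0.047;55 0 0 0 0 0 0;55 0.65 0.1 0.75 0 0 0;55 0.65 0.1 0.75 0 0 0;55 0.65 0.1 0.75 0 0 0;55 0 0 0 0 0 0"}}

```text
time: 39.48
tool_pos: [0.4908, 0.1038, 0.0136]
tool_rot: [3.141, -0.851, 0.391]
contact_force: [0.2, 0.1, -2.9]
opening: 0.0615
grip_force: 30.0
```

Request:
{"api": "apply_moves", "payload": {"motion": "55 -0.1 0 0.1 0 0 0;85 0 0 0 0 0 0;85 0 0 0 0 0 0;85 0 0 0 0 0 0;85 0 0 -2 0 0 0;85 0 0 -3 0 0 0;50 0 0 -3.5 0 0 0;0 -1.7 0 1.5 0 0 0;0 -1.4 0 1.2 0 0 0;0 0 0 0 0 0 0;0 0 0 0 0 0 0;0 0 0 0 0 0 0"}}

```text
time: 40.98
tool_pos: [0.4353, 0.0794, 0.0285]
tool_rot: [-3.139, -0.847, 0.389]
contact_force: [-1.0, -0.1, 0.4]
opening: 0.0228
grip_force: 0.0
```

```bash
python3 ff.py .016; python3 -c "
from h import *
go2([.462,.092,.014],.39,.85)
"
```

```text
0.72 [0.456 0.087 0.078]
mask 0.82 238 389 81 291
[  239    82   151   209 25661]
[0.4762 0.0969 0.3749] 0.049
[0.4761 0.0968 0.3885] 0.05
[0.4766 0.0972 0.3813] 0.051
t 41.12 pos [0.4355 0.0792 0.0284] q [-0.49  0.7   2.7   2.4   1.03 -1.8 ] F [ 0.1 -0.4 -0. ] turn [-0.002  0.003 -0.   ] 0.003 before [ 0.86 -0.17  3.16] after [ 0.86 -0.17  3.16]
```

Request:
{"api": "apply_moves", "payload": {"motion": "0 -0.1 -0.2 1.2 0 0 0;0 0 0 0 0 0 0"}}

```text
time: 41.38
tool_pos: [0.4423, 0.0846, 0.0192]
tool_rot: [-3.138, -0.847, 0.39]
contact_force: [0.1, 0.1, 0.2]
opening: 0.0003
grip_force: 0.0
```

Request:
{"api": "apply_moves", "payload": {"motion": "0 0.66 0 0.75 0 0 0;0 0.66 0 0.75 0 0 0;0 0.66 0 0.75 0 0 0;0 0.66 0 0.75 0 0 0;0 0 0 0 0 0 0"}}

```text
time: 42.0
tool_pos: [0.4801, 0.0998, 0.0196]
tool_rot: [-3.14, -0.848, 0.391]
contact_force: [-0.9, 0.2, 1.0]
opening: 0.0007
grip_force: 0.1
```

Request:
{"api": "apply_moves", "payload": {"motion": "0 0.33 0 0.38 0 0 0;0 0.26 0 0.3 0 0 0;0 0 0 0 0 0 0"}}

```text
time: 42.38
tool_pos: [0.4877, 0.103, 0.0191]
tool_rot: [-3.139, -0.847, 0.389]
contact_force: [-2.9, -1.4, 1.1]
opening: 0.0005
grip_force: 1.2
```

Request:
{"api": "apply_moves", "payload": {"motion": "0 0.2 0 0.23 0 0 0;0 0 0 0 0 0 0"}}

```text
time: 42.62
tool_pos: [0.4905, 0.1041, 0.0191]
tool_rot: [-3.138, -0.847, 0.389]
contact_force: [-3.7, -1.2, 1.0]
opening: 0.0005
grip_force: 1.6
```

Request:
{"api": "apply_moves", "payload": {"motion": "0 0.2 0 0.23 0 0 0;0 0 0 0 0 0 0"}}

```text
time: 42.88
tool_pos: [0.4925, 0.1052, 0.0188]
tool_rot: [-3.137, -0.845, 0.387]
contact_force: [-6.9, -4.4, 4.8]
opening: 0.0006
grip_force: 4.2
```

Request:
{"api": "apply_moves", "payload": {"motion": "0 0.2 0 0.23 0 0 0;0 0 0 0 0 0 0"}}

```text
time: 43.12
tool_pos: [0.4934, 0.1061, 0.0184]
tool_rot: [-3.135, -0.842, 0.383]
contact_force: [-19.3, -11.7, 14.2]
opening: 0.0006
grip_force: 11.2
```

Request:
{"api": "apply_moves", "payload": {"motion": "0 0.2 0 0.23 0 0 0;0 0 0 0 0 0 0"}}

```text
time: 43.38
tool_pos: [0.494, 0.1069, 0.0179]
tool_rot: [-3.132, -0.839, 0.379]
contact_force: [-32.3, -20.4, 24.1]
opening: 0.0
grip_force: 19.0
```

Request:
{"api": "apply_moves", "payload": {"motion": "0 -0.66 0 -0.75 0 0 0;0 -1.3 0 -1.5 0 0 0;0 0 0 -4 0 0 0;0 0 0 -4 0 0 0;0 3 0 -2.6 0 -0.1 0;0 3 0 -2.6 0 -0.1 0;0 3 0 -2.8 0 -0.1 0;0 0 0 0 0 0 0"}}

```text
time: 44.38
tool_pos: [0.4188, 0.105, 0.1157]
tool_rot: [-3.018, -0.757, 0.384]
contact_force: [0.4, 0.3, -0.1]
opening: 0.0002
grip_force: 0.0
```

```bash
sed -i 's/\[.445,.083\]/[.52,.115]/' ff.py; python3 ff.py .016; python3 -c "
from h import *
go([.44,.09,.28],-1.53,0)
t=robot.read_camera('top');s=robot.read_camera('side')
for p in (t,s):
  for r in robot.search_frame('bar_center',p)[:1]: print(r)
"
```

```text
0.81 [0.488 0.098 0.078]
mask 0.74 0 163 308 335
[ 331  160   98   93 5573]
[0.5247 0.1171 0.3661] 0.556
[0.5227 0.1182 0.5555] 0.558
[0.5235 0.119  0.5415] 0.555
t 44.52 pos [0.417  0.1054 0.1136] turn [ 0.353 -0.725 -1.122] shift before [ 12.53   0.82 -11.27] shift after [ -1.63   2.24 -16.64]
{'centre': [0.5207, 0.1182, 0.19], 'score': 0.59}
```

Request:
{"api": "apply_moves", "payload": {"motion": "40 3.1 0.2 -2.8 0 0 0;40 3.1 0.2 -2.8 0 0 0;40 3.1 0.2 -2.8 0 0 0;40 3.1 0.2 -2.8 0 0 0;40 0 0 0 0.035 -0.073 -0.112;40 0 0 0 0.035 -0.073 -0.112;40 0 0 0 0.035 -0.073 -0.112;40 0 0 0 0.035 -0.073 -0.112;40 0 0 0 0.035 -0.073 -0.112;40 0 0 0 0.035 -0.073 -0.112;40 0 0 0 0.035 -0.073 -0.112;40 0 0 0 0.035 -0.073 -0.112;40 0 0 0 0.035 -0.073 -0.112;40 0 0 0 0.035 -0.073 -0.112;40 0 0 0 0 0 0;40 0 0 0 0 0 0"}}

```text
time: 46.72
tool_pos: [0.4387, 0.0919, 0.2684]
tool_rot: [3.14, -0.001, 1.61]
contact_force: [-0.0, 0.1, -0.2]
opening: 0.0367
grip_force: 0.0
```

```bash
python3 -c "
from h import *
go([.522,.1175,.28],-1.53,0)
print(np.round(robot.observe()['qpos'],2))
p=wrist()
for r in robot.trace('bar_center',p)[:2]:
    v,u=np.nonzero(r['pixels']); x=np.array([ray(p,a,b,.19)[:2] for a,b in zip(u,v)]); c=x.mean(0); w,V=np.linalg.eigh(np.cov((x-c).T)); print(r['score'],c,np.sqrt(w),'dir',np.arctan2(-V[0,1],V[1,1]))
t=robot.read_camera('top')
for r in robot.trace('bar_center',t)[:2]:
    v,u=np.nonzero(r['pixels']); print('top',r['score'],ray(t,(u.min()+u.max())/2,v.mean(),.186),u.min(),u.max(),v.min(),v.max())
"
```

```text
t 46.73 pos [0.4387 0.0919 0.2684] turn [ 0.002 -0.001 -0.002] shift before [ 2.24  8.43 -1.14] shift after [ 2.22  8.43 -1.16]
[ 0.03  0.15  1.6   0.    1.39 -0.  ]
0.63 [0.52172209 0.12414922] [0.00542842 0.04042831] dir 0.055634843111800586
```

Request:
{"api": "apply_moves", "payload": {"motion": "40 1.1 4.2 0 0 0 0;40 1.1 4.2 0 0 0 0;40 0 0 4 0 0 0;40 0 0 4 0 0 0;40 0 0 2.5 0 0 0;40 0 0 0 0 0 0"}}

```text
time: 47.68
tool_pos: [0.5212, 0.1167, 0.1628]
tool_rot: [-3.14, 0.0, 1.61]
contact_force: [0.2, 0.6, 0.5]
opening: 0.0364
grip_force: 0.0
```

```bash
python3 -c "
from h import *
go([.522,.1175,.152],-1.52,0)"
```

```text
t 47.67 pos [0.5212 0.1167 0.1628] turn [-0.001  0.    -0.011] shift before [0.08 0.09 1.08] shift after [0.07 0.09 1.08]
```

Request:
{"api": "apply_moves", "payload": {"motion": "40 0.1 0.1 1.1 0 0 -0.01;5 0 0 0 0 0 0;5 0 0 0 0 0 0;5 0 0 0 0 0 0;5 0 0 0 0 0 0", "force": 50}}

```text
time: 48.3
tool_pos: [0.5238, 0.1182, 0.1539]
tool_rot: [3.138, 0.0, 1.621]
contact_force: [-0.2, -0.2, 3.5]
opening: 0.0146
grip_force: 50.0
```

Request:
{"api": "apply_moves", "payload": {"motion": "5 0 0 0.05 0 0 0.15;5 0 0 0.05 0 0 0.15;5 0 0 0.05 0 0 0.15;5 0 0 0.05 0 0 0.15;5 0 0 0.05 0 0 0.15;5 0 0 0.05 0 0 0.15"}}

```text
time: 49.05
tool_pos: [0.5238, 0.1182, 0.1511]
tool_rot: [3.139, -0.003, 0.717]
contact_force: [-1.4, 0.4, 5.5]
opening: 0.0147
grip_force: 50.1
```

```bash
python3 -c "
from h import *
s=robot.observe();print(np.round(s['torque'],2),np.round(s['qpos'],2),s['contact_force'],s['opening'])
t=robot.read_camera('top')
for r in robot.search_frame('cast_center',t)[:1]: print(r)"
```

```text
[-0.14  0.3   0.21] [ 0.08  0.41  1.57 -0.    1.16  0.93] [-1.43142845  0.37446329  5.50955726] 0.014660102857872852
{'centre': [0.6033, -0.2149, 0.017], 'score': 0.71}
```

Request:
{"api": "apply_moves", "payload": {"motion": "5 0 0 0.05 0 0 0.15;5 0 0 0.05 0 0 0.15;5 0 0 0.05 0 0 0.15;5 0 0 0.05 0 0 0.15;5 0 0 0.05 0 0 0.15;5 0 0 0.05 0 0 0.15;5 0 0 0.05 0 0 0.15;5 0 0 0.05 0 0 0.15;5 0 0 0.05 0 0 0.15;5 0 0 0.05 0 0 0.15"}}

```text
time: 50.4
tool_pos: [0.5237, 0.1183, 0.1463]
tool_rot: [-3.139, -0.003, -0.78]
contact_force: [-3.0, 0.5, 8.0]
opening: 0.0145
grip_force: 50.1
```

```bash
python3 -c "
from h import *
s=robot.observe();print(np.round(s['torque'],2),np.round(s['qpos'],2),s['contact_force'],s['opening'])"
```

```text
[-0.04  0.52  0.22] [ 0.08  0.41  1.58 -0.    1.15  2.43] [-2.98392451  0.48669411  7.98261965] 0.014528967508264596
```

Request:
{"api": "apply_moves", "payload": {"motion": "5 0 0 0.05 0 0 0.12;5 0 0 0.04 0 0 0.12;5 0 0 0 0 0 0"}}

```text
time: 50.78
tool_pos: [0.5238, 0.1183, 0.1459]
tool_rot: [-3.138, -0.003, -1.016]
contact_force: [-2.6, -0.3, 10.2]
opening: 0.0142
grip_force: 50.4
```

```bash
python3 -c "
from h import *
s=robot.observe();print(np.round(s['torque'],2),np.round(s['qpos'],2),s['contact_force'],s['opening'])"
```

```text
[-0.    0.8   0.39] [ 0.08  0.41  1.58 -0.    1.14  2.67] [-2.61768629 -0.26904094 10.19783996] 0.014227446443035812
```

Torque is rising (0.39), so the platen is bearing on the flask. I'll turn a little further.

Request:
{"api": "apply_moves", "payload": {"motion": "5 0 0 0.03 0 0 0.1;5 0 0 0.02 0 0 0.1;5 0 0 0 0 0 0;5 0 0 0 0 0 0"}}

```text
time: 51.28
tool_pos: [0.5238, 0.1183, 0.1459]
tool_rot: [-3.137, -0.002, -1.213]
contact_force: [-4.1, 0.4, 14.6]
opening: 0.015
grip_force: 52.8
```

```bash
python3 -c "
from h import *
s=robot.observe();print(np.round(s['torque'],2),np.round(s['qpos'],2),s['contact_force'],s['opening'])"
```

```text
[-0.06  0.89  0.98] [ 0.08  0.41  1.58 -0.    1.14  2.86] [-4.11467973  0.41903532 14.58647412] 0.014967835296174918
```

Request:
{"api": "apply_moves", "payload": {"motion": "40 0 0 0 0 0 0;40 0 0 0 0 0 0;40 0 0 0 0 0 0;40 0 0 -2 0 0 0;40 0 0 -4 0 0 0;40 0 0 -4 0 0 0;40 0 0 -3 0 0 0;40 0 0 0 0 0 0;40 0 0 0 0 0 0"}}

```text
time: 52.4
tool_pos: [0.5226, 0.1182, 0.2726]
tool_rot: [-3.141, -0.001, -1.218]
contact_force: [0.4, -0.0, -0.6]
opening: 0.0368
grip_force: 0.0
```

```bash
python3 -c "
from h import *
s=robot.observe();print(s['time'],s['tool_pos'],s['contact_force'],s['opening'])
t=robot.read_camera('top')
for k in ('cast_center','dish_floor'):
  for r in robot.search_frame(k,t)[:1]: print(k,r)
print(robot.hand_in())"
```

```text
52.4 [0.52256152 0.11822183 0.27264482] [ 0.38035683 -0.04355913 -0.60423596] 0.03681497274131206
cast_center {'centre': [0.6049, -0.216, 0.0164], 'score': 0.64}
dish_floor {'centre': [0.6106, -0.2205, 0.0014], 'score': 0.71}
the job is handed in; nothing more can be done
None
```

I handed the job in at about 52 s: the cast is in the dish about 7 mm off centre, and the flask is home against the pins and clamped at about 1 N m. The hand-in returned no verdict, and the press hid most of the flask, so I judged it home by push force and a rough position fit.

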